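Bolt the medicine box shut

TASK

Lock the medicine box: slide the spring-loaded bolt on its top across until its nose rests lightly on the cushion in the keeper, then, keeping it there, turn the handle right down into the keeper's notch and let go, so that it stays locked. Be gentle - do not ram the bolt against the cushion - and leave the dropper bottle, the tape and the vial standing where they are.

Things in the scene. Friction and masses are not known exactly. Their poses are not given: they have to be found in the camera images.
- lockbox: white steel medicine box, fixed, 164 (x) x 302 (y) x 70 high; origin: centre of its underside; x points to its back (front face at x = -82), y along the bolt. Bolt axis on the top at x = -50, 86 above the desk. Bolt housing (30 wide, top 98 high) at y = 50..90; the keeper, with a tunnel for the bolt's nose and a notch (top 99 high), is on the -y side, its exact place differs from box to box
- bolt (a joint): slide of the bolt, m: 0 = drawn back (a spring of 2.5 to 4 N, against 1 N of friction, returns it when let go); grows along the box's -y. The nose meets the springy cushion (4 N per mm; over 15 N is ramming) 1 mm before the handle is at the notch's middle. The middle lies at 0.036 to 0.076, as the keeper is adjustable: feel or see it
- handle (a joint): angle of the handle, rad: 0 = straight up, grows towards the box's front (-x); 1.571 = level, fully down in the notch. Friction (0.05 N m) keeps it where it is put. Off the notch a rail and the notch's lugs stop it at about 1.0. The stem is 8 thick, the notch 12 wide, so about 0 to 12 N on the cushion lets it in. Once down, the notch holds it against the spring
- pivot (a point): point on the bolt's axis at the root of the handle, moves with the bolt; the handle turns about the box's y axis through this point
- knob (a point): centre of the black ball knob, 18 in diameter, at the end of the handle, 58 from the pivot. Upright it is 144 above the desk; fully down it is 86 above the desk and 26 in front of the box's front face. Can be pinched from above across the box's y direction; the ball then pivots between the fingers
- nose (a point): tip of the bolt, a steel rod 12 in diameter, 40 ahead (-y of the box) of the pivot
- dropper: brown dropper bottle 33 x 33 x 102, standing behind the box; origin at the centre of its underside, z up
- tape_roll: beige roll of tape 98 x 96 x 25, lying at the box's +y end; origin at the centre of its underside
- vial: small clear glass vial 16 x 16 x 35, standing at the box's -y end; origin at the centre of its underside, z up

How it is judged:
On the way:
1. the bolt is slid across with its handle not yet down (value of joint bolt above 0.031 m and value of joint handle below 1.2 rad), for 0.1 s.
At the end, for the whole second after the job is handed in: the bolt is across (more than 31 mm and less than 85 mm from drawn back), its handle fully down in the notch (more than 1.3 rad from upright), and both are at rest (under 5 mm/s and 0.1 rad/s) (value of joint bolt between 0.031 and 0.085 m and value of joint handle between 1.3 and 1.65 rad and velocity of joint bolt between -0.005 and 0.005 m/s and velocity of joint handle between -0.1 and 0.1 rad/s); the robot touches nothing.
It fails at once if the bolt's nose pressed harder than 15 N (contact force between bolt_c1 and anything else above 15 N).
It fails at once if the dropper bottle shoved over 30 mm or tipped over (distance of dropper from where it was at the start of the episode above 0.03 m or angle between dropper's own z axis and vertical above 0.6 rad).
It fails at once if the roll of tape shoved over 30 mm or tipped over (distance of tape_roll from where it was at the start of the episode above 0.03 m or angle between tape_roll's own z axis and vertical above 0.6 rad).
It fails at once if the glass vial shoved over 30 mm or tipped over (distance of vial from where it was at the start of the episode above 0.03 m or angle between vial's own z axis and vertical above 0.6 rad).
It also fails if it takes over 48 s, if anything falls off the work surface, if the arm or the gripper's body presses on something with over 40 N, if the wrist force passes 120 N, or if a joint passes its speed limit or range.

ROBOT

A 6-joint arm with a two-finger parallel gripper is mounted at the origin on a cart in front of the work surface, level with it; the furniture and walls round the work are solid. World frame = base frame: x ahead of the robot, y to its left, z up, the work surface at z = 0. Lengths are in m, angles in rad, forces in N, time in s.
With the tool pointing down it reaches from about 0.25 to 0.725 m from the base axis. Payload 9.7 kg.
Tool frame: the origin (TCP) lies midway between the tips of the shut fingers; the grasp point (between the pads) lies 19 mm behind it; x points along the fingers, z is the direction in which the jaws open and shut, and the axes are right-handed (so a half turn about x gives the same grasp; the last joint's range is limited). The gripper opens to 85 mm and grips with 20 to 120 N. Pads are 22 mm wide; open, the fingers measure 114 mm over their backs; the gripper's body (76 mm by 85 mm) begins 54 mm behind the grasp point. The pads swing forward as they close: fully open they stand 13 mm farther back than shut.
Start: joints at [1.319, 0.087, 0.176, 1.66, 0, 1.571], TCP at [0.137, 0.533, 0.195] pointing down, gripper open.
Joint ranges: [-3.13, 3.13], [-0.85, 1.81], [-1.15, 1.24], [-2.2, 2.28], [-1.44, 1.52], [-3.14, 3.14]. Speed limits (rad/s): [2.22, 2.22, 2.57, 3.14, 3.14, 3.14].

INTERFACE

Orientations are given as a unit quaternion [x, y, z, w].
In Python, from workcell import env, capture, camera_model gives the robot as it stands. The module is installed in compiled form; this text tells all that it offers.
- The arm moves only by the tool carry_out, never from a script. Its argument "series" is text: rows parted by semicolons, each of 5 numbers parted by spaces: the shift along the tool's x, y, z in m, then the turn about the tool's x in degrees, then the gripper command: -1 is fully open, 1 is shut, values between are in proportion. In form: tx ty tz yaw hand; .... A call has 1 to 8 rows; each row shifts and turns the commanded pose from where the row before left it, along the tool's axes as they then stand; what a row does not reach is not made up. A row lasts 1/8 s, in which the tool goes at most 62.5 mm and 10.7 degrees, less where a joint would pass 70% of its speed; a pose out of reach is approached as far as the arm can. A call with a gripper value outside its range is refused whole. The fingers move at their own pace and stop on an object; the grip force is fixed at half the most. Time passes only in rows, so rows that do not move let the fingers close. It gives the time, the measured TCP pose, the force and the opening at its end, in the units of the state.
- env.sense(): the state, without advancing time (a new reading comes with each control period).
- capture(name): name is "scene" or "top"; returns the picture (400x640x3 uint8, red, green, blue); there is no depth.
- camera_model(name): a dict with "fx", "fy", "cx", "cy" (pixels), "R" (3x3) and "t" (3): a world point X has camera coordinates R X + t. Camera axes: x right, y down, z forward; pixel columns grow to the right and rows downward; lengths in m; the calibration is good to about 2 mm. A picture is of the moment at which its call begins. camera_model takes no time and is no camera call.
- env.job_done(): hands the job in, once; it reports no verdict.
The state is a dict: "time": time; "joint_pos": joint angles; "joint_velocities": joint speeds; "joint_torque": joint torques, N m; "ee_pos": TCP position; "ee_rot": TCP orientation; "force": force on the tool from outside, world axes, zero at the start; "torque": the same for the moment, N m; "finger_gap": opening from 0.0 (shut) to 1.0 (fully open).
Only numpy, scipy, OpenCV 4.12 (cv2) and the standard library are available. Lean on these libraries where they do the work, as an engineer would, in place of code of your own. Each camera call takes 0.05 s, during which the arm holds its last target.

## Working session

There is one attempt and no reset: what is moved stays moved. The work goes in short steps, Python scripts to look and compute and a tool call to move; the robot and the scene stay as the last step left them, time stands still between calls to the robot, and variables do not carry over. Pictures are saved under pics/ and viewed, and the job is handed in when it is done.

Besides the shell and the picture viewer there is one more tool, called by a JSON object that holds its "api" and its "payload". carry_out: Moves the arm, as the interface text tells. Its arguments: {"type":"object","properties":{"series":{"type":"string"}},"required":["series"]}

```bash
mkdir -p pics; python3 - <<'E'
from workcell import env,capture,camera_model
import cv2
for n in("scene","top"):
    cv2.imwrite(f"pics/{n}0.png",capture(n)[:,:,::-1])
    print(n,camera_model(n))
print(env.sense())
E
```

```text
scene {'fx': 394.66070708015235, 'fy': 394.66070708015235, 'cx': 316.81730447758014, 'cy': 190.25001635011188, 'R': array([[-0.86088434, -0.50876006, -0.00643088],
       [-0.35561558,  0.61068849, -0.70752889],
       [ 0.36388971, -0.60681362, -0.70665516]]), 't': array([0.60000125, 0.21029882, 0.77755188])}
top {'fx': 420.4402522312772, 'fy': 420.4402522312772, 'cx': 320.52714126073033, 'cy': 205.69066779212199, 'R': array([[-0.00361875, -0.99999008, -0.0025953 ],
       [-0.99135037,  0.00392795, -0.13118315],
       [ 0.13119205,  0.00209813, -0.99135475]]), 't': array([0.1459316 , 0.62609508, 0.97423532])}
{'time': 0.1, 'joint_pos': array([1.31899380e+00, 8.73946222e-02, 1.75243809e-01, 1.65983410e+00,
       4.71059415e-05, 1.57080546e+00]), 'joint_velocities': array([ 0.00034636, -0.00149511,  0.00221787,  0.00289194,  0.00213017,
        0.00024778]), 'joint_torque': array([-4.04603988e-04, -5.21558905e+01,  4.65655303e+01,  1.59728446e-02,
       -2.56035918e-05,  1.92879270e-05]), 'ee_pos': array([0.13695456, 0.53241346, 0.19397537]), 'ee_rot': array([-0.43349968,  0.5591711 ,  0.43301104,  0.55848648]), 'force': array([-0.72352892, -0.06947373, -0.54330504]), 'torque': array([-0.01184036,  0.00932775,  0.01055377]), 'finger_gap': 1.0015281499209192}
```

View pics/scene0.png

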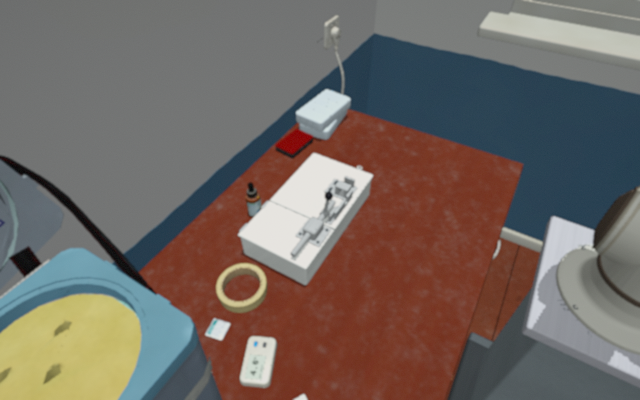

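View pics/top0.png

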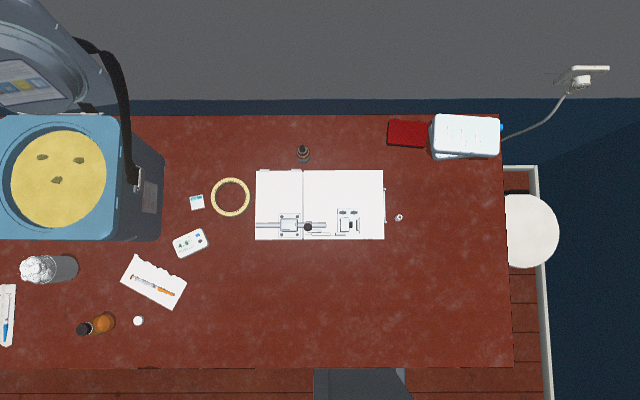

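```bash
python3 - <<'E'
import cv2
a=cv2.imread("pics/top0.png")[140:260,240:420];cv2.imwrite("pics/t0z.png",cv2.resize(a,None,fx=4.4,fy=4.4,interpolation=2))
a=cv2.imread("pics/scene0.png")[140:285,230:390];cv2.imwrite("pics/s0z.png",cv2.resize(a,None,fx=4,fy=4,interpolation=2))
E
```

```text
(no output)
```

View pics/t0z.png

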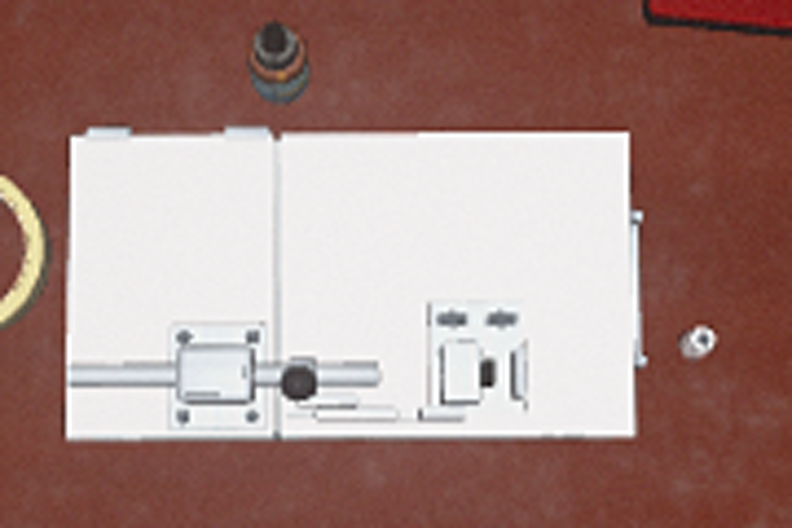

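View pics/s0z.png

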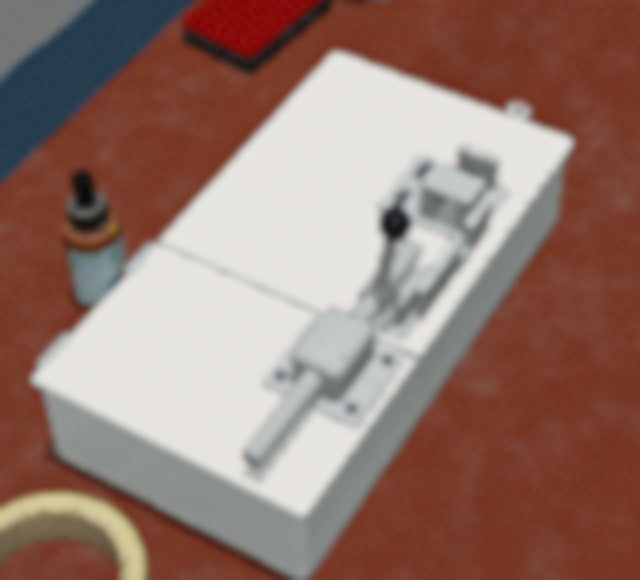

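```bash
cat > h.py <<'E'
import numpy as np
from workcell import env,capture,camera_model
def at(n,u,v,z):
    m=camera_model(n);R=m["R"];t=m["t"]
    d=R.T@np.array([(u-m["cx"])/m["fx"],(v-m["cy"])/m["fy"],1]);c=-R.T@t
    return c+d*(z-c[2])/d[2]
def proj(n,X):
    m=camera_model(n);p=m["R"]@np.array(X)+m["t"];return p[0]/p[2]*m["fx"]+m["cx"],p[1]/p[2]*m["fy"]+m["cy"]
E
python3 - <<'E'
from h import *
f=lambda x,y,z:at("top",240+x/4.4,140+y/4.4,z).round(4)
g=lambda x,y,z:at("scene",230+x/4,140+y/4,z).round(4)
print("corners BL BR FR FL",f(70,136,.07),f(630,131,.07),f(635,437,.07),f(67,438,.07))
print("scene corners",g(38,380,.07),g(340,50,.07),g(572,143,.07),g(308,515,.07))
print("knob",f(299,382,.144),g(395,222,.144))
print("nose",f(380,373,.086),"boltaxis",f(125,374,.086))
print("keeper block l,r",f(441,373,.098),f(479,373,.098),"slot dark",f(480,373,.09),f(494,373,.09),"lug2",f(514,373,.099),f(527,373,.099))
print("housing",f(178,373,.098),f(253,373,.098))
print("vial",f(700,341,.035),"dropper top",f(275,38,.102),"tape",f(46,250,.025))
E
```

```text
corners BL BR FR FL [0.7068 0.2966 0.07  ] [ 0.7083 -0.0055  0.07  ] [ 0.5435 -0.0043  0.07  ] [0.5441 0.2955 0.07  ]
scene corners [0.7044 0.2963 0.07  ] [ 0.7059 -0.0071  0.07  ] [ 0.5443 -0.0021  0.07  ] [0.5431 0.296  0.07  ]
knob [0.5672 0.1706 0.144 ] [0.5679 0.1702 0.144 ]
nose [0.5765 0.1302 0.086 ] boltaxis [0.5765 0.2633 0.086 ]
keeper block l,r [0.5754 0.099  0.098 ] [0.5753 0.0794 0.098 ] slot dark [0.576  0.0783 0.09  ] [0.5759 0.0711 0.09  ] lug2 [0.5751 0.0614 0.099 ] [0.5751 0.0548 0.099 ]
housing [0.5759 0.2344 0.098 ] [0.5757 0.1958 0.098 ]
vial [ 0.5979 -0.0465  0.035 ] dropper top [0.7519 0.1846 0.102 ] tape [0.6515 0.3161 0.025 ]
```

```bash
cat >> h.py <<'E'
from scipy.spatial.transform import Rotation as Ro
def st():
    s=env.sense();R=Ro.from_quat(s["ee_rot"]).as_matrix()
    print("t",s["time"],"p",s["ee_pos"].round(4),"F",s["force"].round(2),"gap",round(float(s["finger_gap"]),3),"q",s["joint_pos"].round(2))
    print(R.round(4));return s,R
E
python3 - <<'E'
from h import *
f=lambda x,y,z:at("top",240+x/4.4,140+y/4.4,z).round(4)
s,R=st()
print(f(400,412,.095),f(419,412,.095))
for goal in([0,1,0],[0,-1,0]):
    v=R.T@np.array(goal);print("yaw",np.degrees(np.arctan2(-v[1],v[2])))
E
```

```text
t 0.1 p [0.137  0.5324 0.194 ] F [-0.72 -0.07 -0.54] gap 1.002 q [1.32 0.09 0.18 1.66 0.   1.57]
[[-3.000e-04 -9.685e-01  2.492e-01]
 [-1.100e-03  2.492e-01  9.685e-01]
 [-1.000e+00  0.000e+00 -1.200e-03]]
[0.5556 0.1201 0.095 ] [0.5555 0.1103 0.095 ]
yaw -14.427758119469857
yaw 165.57224188053013
```

{"api": "carry_out", "payload": {"series": "0 0 0 -7.2 -1; 0 0 0 -7.2 -0.2; 0 -0.04 -0.034 0 -0.2; 0 -0.04 -0.034 0 -0.2; 0 -0.04 -0.034 0 -0.2; 0 -0.04 -0.034 0 -0.2; 0 -0.04 -0.034 0 -0.2; 0 -0.04 -0.034 0 -0.2"}}

```text
time: 1.1
ee_pos: [0.378, 0.3272, 0.1944]
ee_rot: [-0.5, 0.5, 0.5, 0.5]
force: [0.3, 0.1, 1.2]
finger_gap: 0.604
```

```bash
python3 - <<'E'
from h import *
st()
E
```

```text
t 1.1 p [0.378  0.3272 0.1944] F [0.34 0.1  1.19] gap 0.604 q [ 0.71 -0.03  0.05  1.66  0.    0.71]
[[-2.e-04 -1.e+00  4.e-04]
 [-1.e-04  4.e-04  1.e+00]
 [-1.e+00  2.e-04 -1.e-04]]
```

{"api": "carry_out", "payload": {"series": "0 -0.038 -0.031 0 -0.2; 0 -0.038 -0.031 0 -0.2; 0 -0.038 -0.031 0 -0.2; 0 -0.038 -0.031 0 -0.2; 0 -0.037 -0.032 0 -0.2; 0 0 0 0 -0.2"}}

```text
time: 1.85
ee_pos: [0.5674, 0.1701, 0.1931]
ee_rot: [-0.499, 0.502, 0.499, 0.5]
force: [-0.1, -0.5, -1.2]
finger_gap: 0.602
```

```bash
python3 - <<'E'
from h import *
import cv2
st()
a=capture("scene")[140:285,230:390,::-1];cv2.imwrite("pics/s1z.png",cv2.resize(a,None,fx=4,fy=4,interpolation=2))
a=capture("top")[140:260,240:420,::-1];cv2.imwrite("pics/t1z.png",cv2.resize(a,None,fx=4.4,fy=4.4,interpolation=2))
E
```

```text
t 1.85 p [0.5674 0.1701 0.1931] F [-0.09 -0.46 -1.2 ] gap 0.602 q [ 0.29  0.19  0.29  1.67 -0.    0.3 ]
[[-1.6e-03 -1.0e+00  4.0e-03]
 [-9.0e-04  4.0e-03  1.0e+00]
 [-1.0e+00  1.6e-03 -9.0e-04]]
```

View pics/s1z.png

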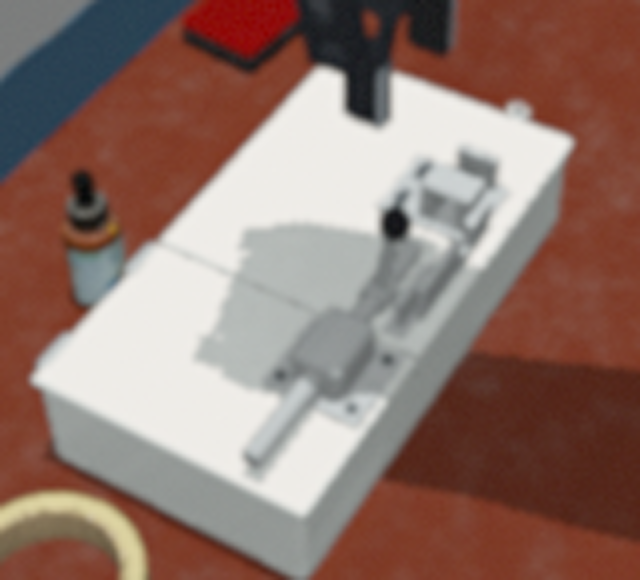

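View pics/t1z.png

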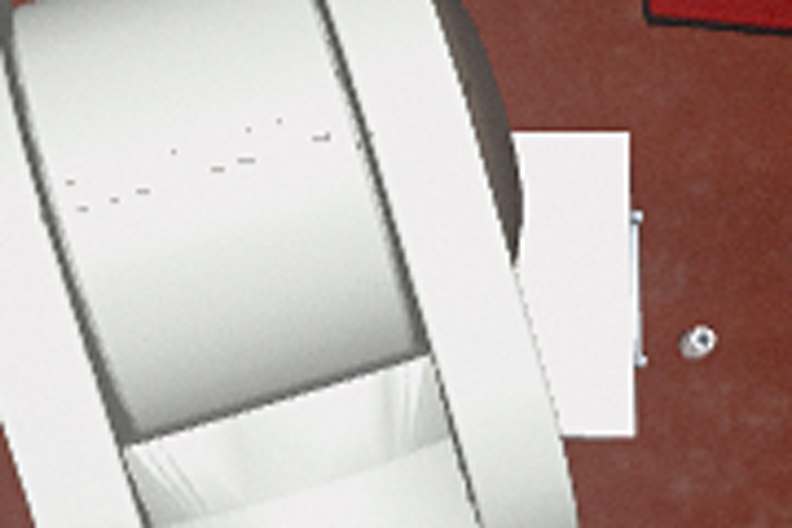

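{"api": "carry_out", "payload": {"series": "0.03 0 0 0 -0.2; 0.025 0 0 0 -0.2; 0.014 0 0 0 -0.2; 0 0 0 0 -0.2"}}

```text
time: 2.45
ee_pos: [0.565, 0.1729, 0.1251]
ee_rot: [-0.5, 0.5, 0.5, 0.499]
force: [0.2, -0.7, 0.2]
finger_gap: 0.602
```

```bash
python3 - <<'E'
from h import *
import cv2
st()
a=capture("scene")[140:285,230:390,::-1];cv2.imwrite("pics/s2z.png",cv2.resize(a,None,fx=4,fy=4,interpolation=2))
E
```

```text
t 2.45 p [0.565  0.1729 0.1251] F [ 0.18 -0.72  0.18] gap 0.602 q [0.3  0.17 0.13 1.54 0.   0.3 ]
[[-1.3e-03 -1.0e+00 -5.0e-04]
 [-3.0e-04 -5.0e-04  1.0e+00]
 [-1.0e+00  1.3e-03 -3.0e-04]]
```

View pics/s2z.png

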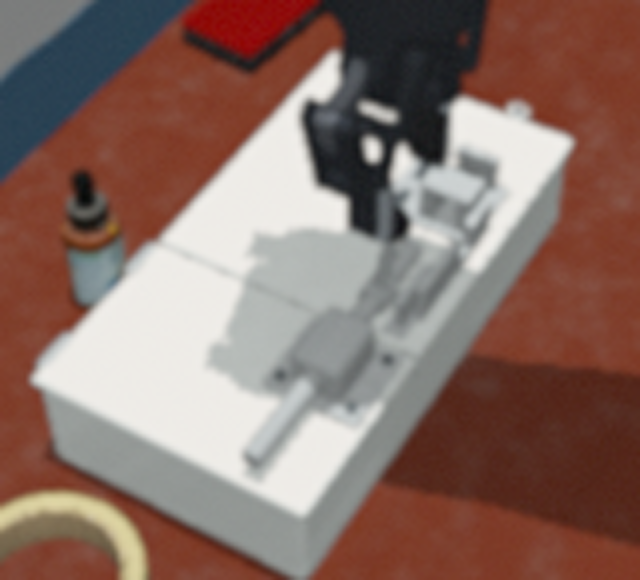

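{"api": "carry_out", "payload": {"series": "0 -0.001 -0.0025 0 0.1; 0 0 0 0 0.3"}}

```text
time: 2.75
ee_pos: [0.5673, 0.1699, 0.1265]
ee_rot: [-0.5, 0.5, 0.5, 0.501]
force: [0.4, -0.2, -0.2]
finger_gap: 0.347
```

{"api": "carry_out", "payload": {"series": "0 0 0 0 1; 0 0 0 0 1; 0 0 0 0 1"}}

```text
time: 3.12
ee_pos: [0.5669, 0.17, 0.1256]
ee_rot: [-0.5, 0.5, 0.5, 0.5]
force: [-0.2, 0.3, 0.1]
finger_gap: 0.002
```

```bash
python3 - <<'E'
from h import *
import cv2
st()
a=capture("scene")[140:285,230:390,::-1];cv2.imwrite("pics/s3z.png",cv2.resize(a,None,fx=4,fy=4,interpolation=2))
E
```

```text
t 3.125 p [0.5669 0.17   0.1256] F [-0.21  0.34  0.06] gap 0.002 q [0.29 0.17 0.14 1.54 0.   0.29]
[[-0.e+00 -1.e+00  5.e-04]
 [ 0.e+00  5.e-04  1.e+00]
 [-1.e+00  0.e+00  0.e+00]]
```

View pics/s3z.png

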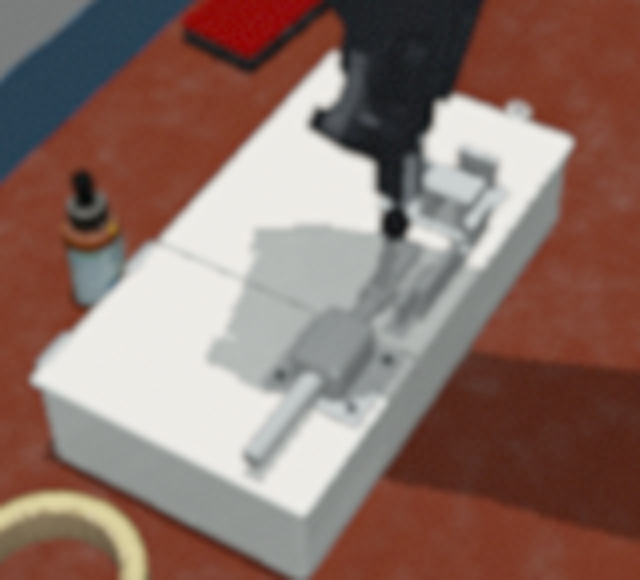

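```bash
python3 - <<'E'
from h import *
z=lambda p:((p[0]-230)*4,(p[1]-140)*4)
for X in([.567,.170,.1256],[.567,.170,.144],[.567,.17,.086],[.576,.17,.086],[.576,.17,.144]):print(X,np.round(z(proj("scene",X))), np.round(((proj("top",X)[0]-240)*4.4,(proj("top",X)[1]-140)*4.4)))
# triangulate knob
import numpy as np
def ray(n,u,v):
    m=camera_model(n);R=m["R"];d=R.T@np.array([(u-m["cx"])/m["fx"],(v-m["cy"])/m["fy"],1]);return -R.T@m["t"],d/np.linalg.norm(d)
A=np.zeros((3,3));b=np.zeros(3)
rs=[ray("scene",230+395/4,140+222/4),ray("top",240+299/4.4,140+382/4.4)]
for c,d in rs:
    P=np.eye(3)-np.outer(d,d);A+=P;b+=P@c
p=np.linalg.solve(A,b);print(p,[np.linalg.norm((np.eye(3)-np.outer(d,d))@(p-c)) for c,d in rs])
E
```

```text
[0.567, 0.17, 0.1256] [396. 248.] [301. 385.]
[0.567, 0.17, 0.144] [397. 222.] [300. 382.]
[0.567, 0.17, 0.086] [395. 300.] [304. 392.]
[0.576, 0.17, 0.086] [380. 294.] [304. 374.]
[0.576, 0.17, 0.144] [381. 216.] [300. 364.]
[0.56740528 0.17067971 0.14468043] [np.float64(0.00023837382316622456), np.float64(0.0002383738231663383)]
```

```bash
python3 - <<'E'
from h import *
import cv2
z=lambda p:((p[0]-230)*4,(p[1]-140)*4)
for X in([.567,.196,.2],[.567,.144,.2],[.567,.196,.132],[.567,.196,.126],[.567,.17,.1256],[.578,.17,.1256],[.578,.18,.1256],[.578,.16,.1256],[.556,.18,.1256]):print(X,np.round(z(proj("scene",X))))
a=capture("scene")[:,:,::-1]
cv2.imwrite("pics/s4z.png",cv2.resize(a[120:220,280:380],None,fx=6,fy=6,interpolation=cv2.INTER_CUBIC))
st()
E
```

```text
[0.567, 0.196, 0.2] [371. 172.]
[0.567, 0.144, 0.2] [425. 107.]
[0.567, 0.196, 0.132] [370. 273.]
[0.567, 0.196, 0.126] [370. 281.]
[0.567, 0.17, 0.1256] [396. 248.]
[0.578, 0.17, 0.1256] [377. 240.]
[0.578, 0.18, 0.1256] [367. 253.]
[0.578, 0.16, 0.1256] [387. 228.]
[0.556, 0.18, 0.1256] [406. 269.]
t 3.225 p [0.5668 0.17   0.1256] F [-0.01 -0.93 -0.54] gap -0.0 q [0.29 0.17 0.14 1.54 0.   0.29]
[[-1.e-04 -1.e+00  5.e-04]
 [-0.e+00  5.e-04  1.e+00]
 [-1.e+00  1.e-04 -0.e+00]]
```

View pics/s4z.png

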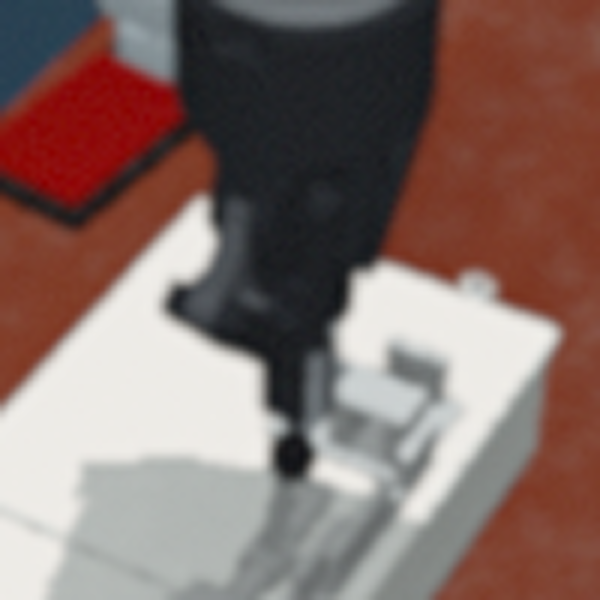

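```bash
python3 - <<'E'
from h import *
import cv2
a=capture("top")[:,:,::-1].copy()
cv2.imwrite("pics/t4.png",a)
a=capture("scene")[:,:,::-1].copy()
cv2.imwrite("pics/s4.png",a)
E
```

```text
(no output)
```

View pics/t4.png

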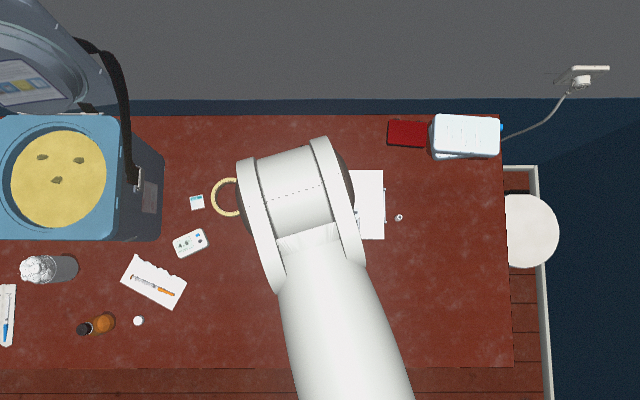

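View pics/s4.png

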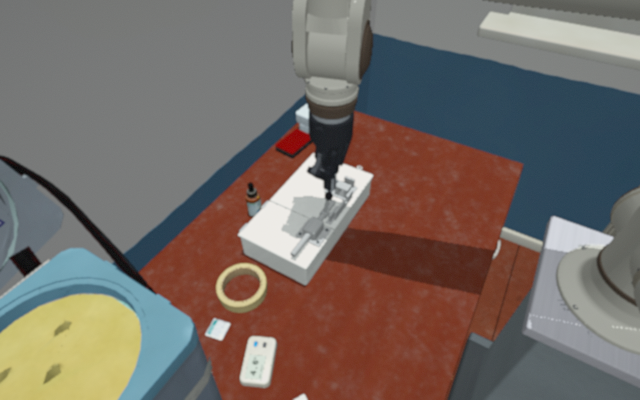

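{"api": "carry_out", "payload": {"series": "0 0 0 0 0.1; 0 0 0 0 0.1; 0.006 0 0 0 0.1; 0.006 0 0 0 0.1; 0 0 0 0 0.1"}}

```text
time: 3.95
ee_pos: [0.5665, 0.1698, 0.1127]
ee_rot: [-0.5, 0.501, 0.5, 0.5]
force: [-1.0, -0.0, -0.1]
finger_gap: 0.451
```

```bash
python3 - <<'E'
from h import *
import cv2
st()
a=capture("scene")[:,:,::-1]
cv2.imwrite("pics/s5z.png",cv2.resize(a[120:220,280:380],None,fx=6,fy=6,interpolation=cv2.INTER_CUBIC))
E
```

```text
t 3.95 p [0.5665 0.1698 0.1127] F [-0.96 -0.   -0.13] gap 0.451 q [0.29 0.17 0.11 1.51 0.   0.29]
[[-1.2e-03 -1.0e+00  5.0e-04]
 [-4.0e-04  5.0e-04  1.0e+00]
 [-1.0e+00  1.2e-03 -4.0e-04]]
```

View pics/s5z.png

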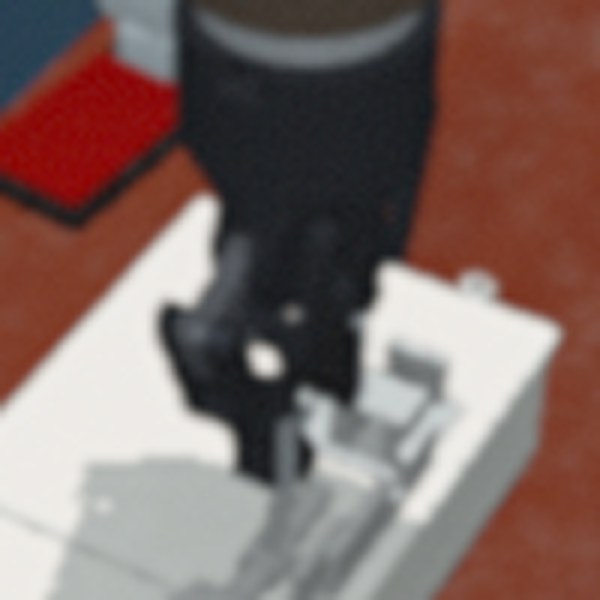

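{"api": "carry_out", "payload": {"series": "0.006 0 0 0 0.1; 0.006 0 0 0 0.1; 0.006 0 0 0 0.1; 0 0 0 0 0.1"}}

```text
time: 4.5
ee_pos: [0.5665, 0.1698, 0.0948]
ee_rot: [-0.5, 0.5, 0.5, 0.5]
force: [0.3, 0.2, 0.5]
finger_gap: 0.449
```

```bash
python3 - <<'E'
from h import *
import cv2
st()
a=capture("scene")[:,:,::-1]
cv2.imwrite("pics/s6z.png",cv2.resize(a[120:220,280:380],None,fx=6,fy=6,interpolation=cv2.INTER_CUBIC))
E
```

```text
t 4.5 p [0.5665 0.1698 0.0948] F [0.29 0.2  0.5 ] gap 0.449 q [ 0.29  0.17  0.08  1.48 -0.    0.29]
[[-1.e-03 -1.e+00  5.e-04]
 [-3.e-04  5.e-04  1.e+00]
 [-1.e+00  1.e-03 -3.e-04]]
```

View pics/s6z.png

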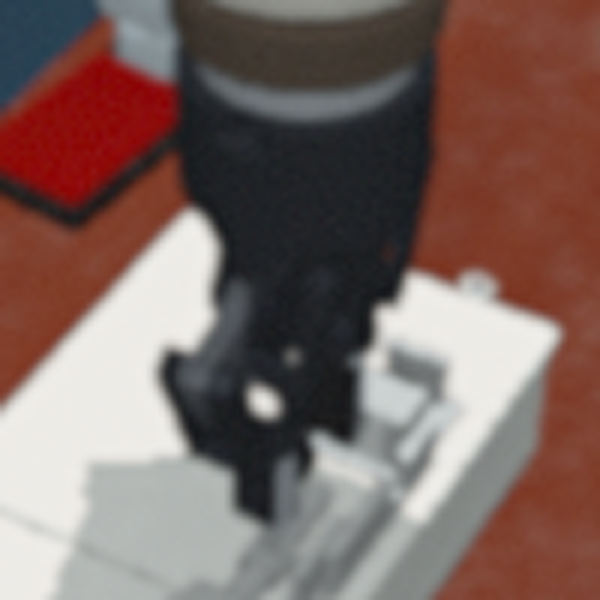

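{"api": "carry_out", "payload": {"series": "0.005 0 0 0 0.1; 0 0 0 0 0.4; 0 0 0 0 0.6; 0 0 0 0 1; 0 0 0 0 1; 0 0 0 0 1"}}

```text
time: 5.3
ee_pos: [0.5669, 0.1702, 0.0908]
ee_rot: [-0.5, 0.5, 0.5, 0.5]
force: [-0.8, 3.9, 0.7]
finger_gap: 0.17
```

```bash
python3 - <<'E'
from h import *
import cv2
st()
a=capture("scene")[:,:,::-1]
cv2.imwrite("pics/s7z.png",cv2.resize(a[120:220,280:380],None,fx=6,fy=6,interpolation=cv2.INTER_CUBIC))
E
```

```text
t 5.3 p [0.5669 0.1702 0.0908] F [-0.84  3.86  0.67] gap 0.17 q [0.29 0.17 0.07 1.47 0.   0.29]
[[ 2.e-04 -1.e+00  2.e-04]
 [ 5.e-04  2.e-04  1.e+00]
 [-1.e+00 -2.e-04  5.e-04]]
```

View pics/s7z.png

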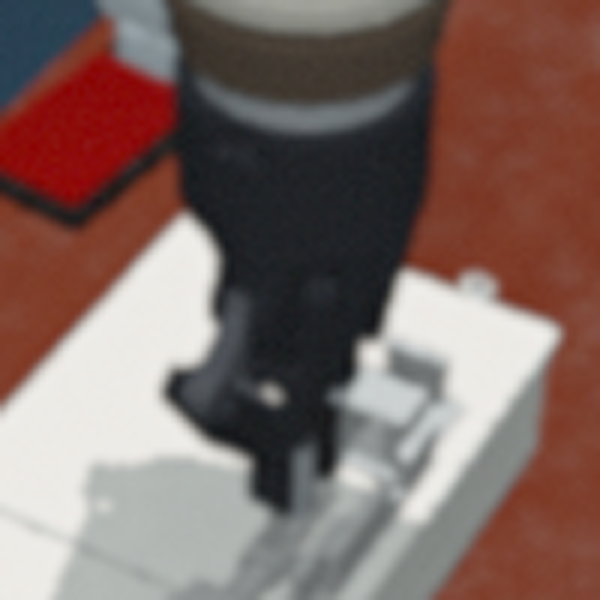

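{"api": "carry_out", "payload": {"series": "0 0 -0.003 0 1; 0 0 -0.004 0 1; 0 0 -0.004 0 1; 0 0 -0.004 0 1; 0 0 0 0 1"}}

```text
time: 5.98
ee_pos: [0.5669, 0.1543, 0.0907]
ee_rot: [-0.5, 0.5, 0.5, 0.5]
force: [-0.5, 2.3, 3.1]
finger_gap: 0.17
```

```bash
python3 - <<'E'
from h import *
import cv2
st()
a=capture("scene")[:,:,::-1]
cv2.imwrite("pics/s8z.png",cv2.resize(a[140:240,260:380],None,fx=6,fy=6,interpolation=cv2.INTER_CUBIC))
E
```

```text
t 5.975 p [0.5669 0.1543 0.0907] F [-0.52  2.28  3.07] gap 0.17 q [ 0.27  0.16  0.06  1.47 -0.    0.27]
[[ 2.e-04 -1.e+00  1.e-03]
 [-5.e-04  1.e-03  1.e+00]
 [-1.e+00 -2.e-04 -5.e-04]]
```

View pics/s8z.png

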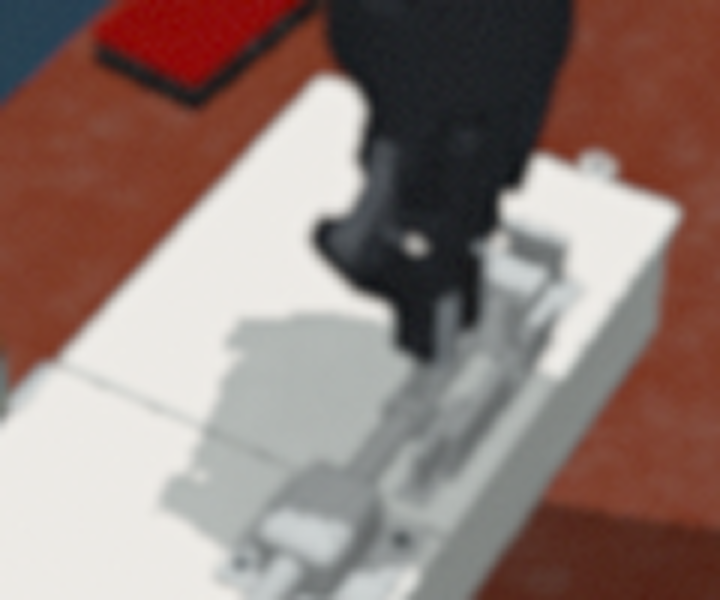

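{"api": "carry_out", "payload": {"series": "0 0 -0.004 0 1; 0 0 -0.004 0 1; 0 0 -0.004 0 1; 0 0 -0.004 0 1; 0 0 -0.003 0 1; 0 0 -0.002 0 1; 0 0 0 0 1"}}

```text
time: 6.9
ee_pos: [0.5669, 0.1336, 0.0907]
ee_rot: [-0.5, 0.5, 0.5, 0.5]
force: [-0.1, 3.2, 4.6]
finger_gap: 0.167
```

```bash
python3 - <<'E'
from h import *
import cv2
st()
a=capture("scene")[:,:,::-1]
cv2.imwrite("pics/s9z.png",cv2.resize(a[140:240,260:380],None,fx=6,fy=6,interpolation=cv2.INTER_CUBIC))
E
```

```text
t 6.9 p [0.5669 0.1336 0.0907] F [-0.1   3.19  4.6 ] gap 0.167 q [ 0.23  0.15  0.04  1.47 -0.    0.23]
[[ 2.e-04 -1.e+00  8.e-04]
 [-4.e-04  8.e-04  1.e+00]
 [-1.e+00 -2.e-04 -4.e-04]]
```

View pics/s9z.png

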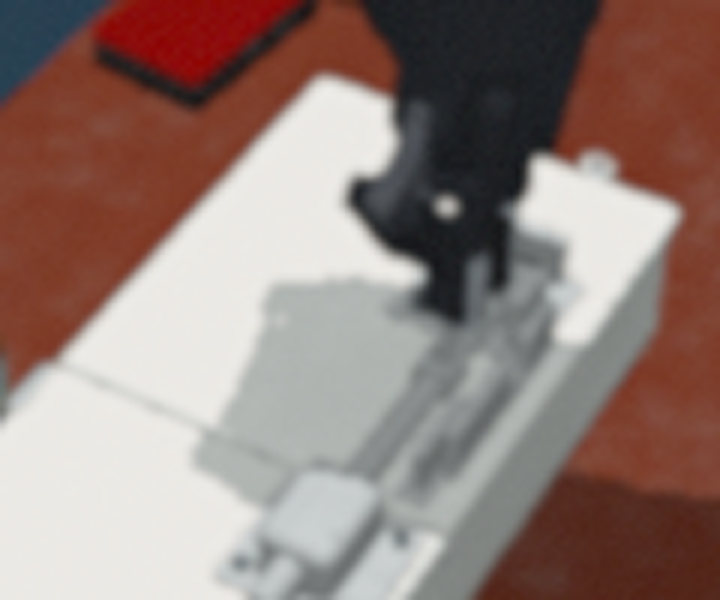

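{"api": "carry_out", "payload": {"series": "0 0 -0.002 0 1; 0 0 -0.002 0 1; 0 0 -0.002 0 1; 0 0 -0.001 0 1; 0 0 0 0 1"}}

```text
time: 7.58
ee_pos: [0.567, 0.1268, 0.0907]
ee_rot: [-0.5, 0.5, 0.5, 0.5]
force: [-0.4, 4.0, 5.0]
finger_gap: 0.167
```

{"api": "carry_out", "payload": {"series": "0 0 -0.001 0 1; 0 0 -0.001 0 1; 0 0 0 0 1"}}

```text
time: 7.95
ee_pos: [0.5669, 0.1249, 0.0907]
ee_rot: [-0.5, 0.5, 0.5, 0.5]
force: [-0.4, 4.2, 5.3]
finger_gap: 0.172
```

{"api": "carry_out", "payload": {"series": "0 0 -0.001 0 1; 0 0 -0.001 0 1; 0 0 0 0 1"}}

```text
time: 8.32
ee_pos: [0.5669, 0.1229, 0.0907]
ee_rot: [-0.5, 0.5, 0.5, 0.5]
force: [-1.3, 5.1, 4.8]
finger_gap: 0.169
```

{"api": "carry_out", "payload": {"series": "0 0 -0.001 0 1; 0 0 0 0 1"}}

```text
time: 8.57
ee_pos: [0.5669, 0.1219, 0.0907]
ee_rot: [-0.5, 0.5, 0.5, 0.5]
force: [0.1, 4.6, 4.4]
finger_gap: 0.168
```

{"api": "carry_out", "payload": {"series": "0 0 -0.001 0 1; 0 0 0 0 1"}}

```text
time: 8.82
ee_pos: [0.5669, 0.1209, 0.0907]
ee_rot: [-0.5, 0.5, 0.5, 0.5]
force: [0.4, 5.2, 5.3]
finger_gap: 0.167
```

{"api": "carry_out", "payload": {"series": "0 0 0 0 1"}}

```text
time: 8.95
ee_pos: [0.5669, 0.1209, 0.0906]
ee_rot: [-0.5, 0.5, 0.5, 0.5]
force: [-0.3, 4.4, 5.5]
finger_gap: 0.172
```

{"api": "carry_out", "payload": {"series": "0 0 -0.001 0 1; 0 0 0 0 1"}}

```text
time: 9.2
ee_pos: [0.5669, 0.1199, 0.0907]
ee_rot: [-0.5, 0.5, 0.5, 0.5]
force: [-0.5, 4.3, 4.7]
finger_gap: 0.17
```

{"api": "carry_out", "payload": {"series": "0 0 -0.001 0 1; 0 0 0 0 1"}}

```text
time: 9.45
ee_pos: [0.5669, 0.1189, 0.0907]
ee_rot: [-0.5, 0.5, 0.5, 0.5]
force: [0.4, 3.9, 4.8]
finger_gap: 0.167
```

{"api": "carry_out", "payload": {"series": "0 0 -0.001 0 1; 0 0 0 0 1"}}

```text
time: 9.7
ee_pos: [0.5669, 0.118, 0.0907]
ee_rot: [-0.5, 0.5, 0.5, 0.5]
force: [0.9, 4.4, 4.2]
finger_gap: 0.166
```

{"api": "carry_out", "payload": {"series": "0 0 -0.0007 0 1; 0 0 0 0 1"}}

```text
time: 9.95
ee_pos: [0.5669, 0.1173, 0.0907]
ee_rot: [-0.5, 0.5, 0.5, 0.5]
force: [-1.0, 4.6, 4.8]
finger_gap: 0.171
```

```bash
python3 - <<'E'
from h import *
import cv2
st()
a=capture("scene")[:,:,::-1]
cv2.imwrite("pics/s10z.png",cv2.resize(a[140:240,260:380],None,fx=6,fy=6,interpolation=cv2.INTER_CUBIC))
E
```

```text
t 9.95 p [0.5669 0.1173 0.0907] F [-0.96  4.56  4.77] gap 0.171 q [0.2  0.14 0.03 1.46 0.   0.2 ]
[[ 3.e-04 -1.e+00  4.e-04]
 [ 2.e-04  4.e-04  1.e+00]
 [-1.e+00 -3.e-04  2.e-04]]
```

View pics/s10z.png

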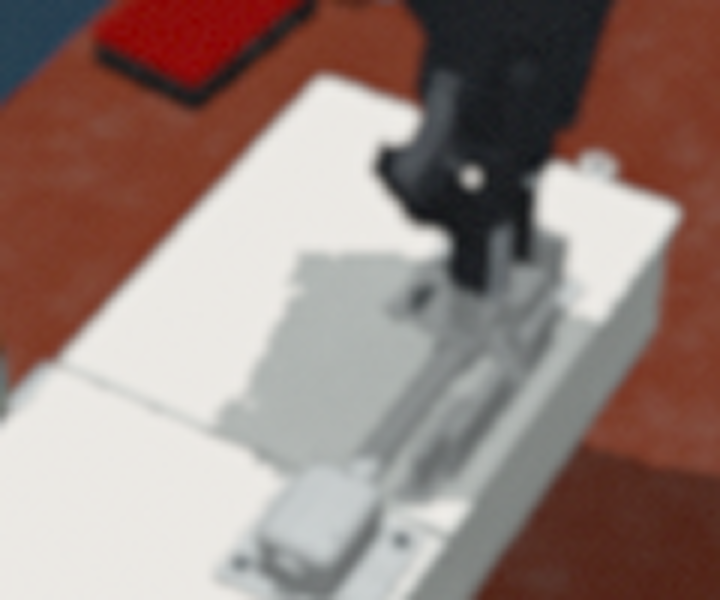

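{"api": "carry_out", "payload": {"series": "0 0 -0.0007 0 1; 0 0 0 0 1"}}

```text
time: 10.25
ee_pos: [0.5669, 0.1168, 0.0907]
ee_rot: [-0.5, 0.5, 0.5, 0.5]
force: [0.2, 6.2, 4.5]
finger_gap: 0.168
```

{"api": "carry_out", "payload": {"series": "0 0 -0.0007 0 1; 0 0 0 0 1"}}

```text
time: 10.5
ee_pos: [0.5669, 0.1163, 0.0907]
ee_rot: [-0.5, 0.5, 0.5, 0.5]
force: [0.4, 6.6, 4.6]
finger_gap: 0.168
```

{"api": "carry_out", "payload": {"series": "0 0 -0.0007 0 1; 0 0 0 0 1"}}

```text
time: 10.75
ee_pos: [0.5669, 0.1159, 0.0907]
ee_rot: [-0.5, 0.5, 0.5, 0.5]
force: [-0.3, 7.1, 4.8]
finger_gap: 0.167
```

{"api": "carry_out", "payload": {"series": "0 0 -0.0007 0 1; 0 0 0 0 1"}}

```text
time: 11.0
ee_pos: [0.5669, 0.1154, 0.0907]
ee_rot: [-0.5, 0.499, 0.5, 0.5]
force: [-0.1, 9.5, 4.7]
finger_gap: 0.175
```

{"api": "carry_out", "payload": {"series": "0 0 -0.0006 0 1; 0 0 0 0 1"}}

```text
time: 11.25
ee_pos: [0.5669, 0.1151, 0.0907]
ee_rot: [-0.5, 0.499, 0.501, 0.501]
force: [0.5, 11.0, 3.6]
finger_gap: 0.172
```

```bash
python3 - <<'E'
import numpy as np
th=np.linspace(.155,1.571,17)
x=58*np.sin(th);z=58*np.cos(th)
for i in range(16):print(round(th[i+1],2),"tx %.1f ty %.1f"%(z[i]-z[i+1],x[i+1]-x[i]))
E
```

```text
0.24 tx 1.0 ty 5.0
0.33 tx 1.5 ty 4.9
0.42 tx 1.9 ty 4.8
0.51 tx 2.3 ty 4.6
0.6 tx 2.7 ty 4.4
0.69 tx 3.1 ty 4.1
0.77 tx 3.4 ty 3.8
0.86 tx 3.7 ty 3.5
0.95 tx 4.0 ty 3.2
1.04 tx 4.3 ty 2.8
1.13 tx 4.5 ty 2.4
1.22 tx 4.7 ty 2.0
1.31 tx 4.9 ty 1.6
1.39 tx 5.0 ty 1.1
1.48 tx 5.1 ty 0.7
1.57 tx 5.1 ty 0.2
```

{"api": "carry_out", "payload": {"series": "0.001 0.005 0 0 1; 0.0015 0.0049 0 0 1; 0.0019 0.0048 0 0 1; 0 0 0 0 1"}}

```text
time: 11.75
ee_pos: [0.5515, 0.1142, 0.0869]
ee_rot: [-0.5, 0.5, 0.5, 0.5]
force: [-0.4, 0.3, 1.0]
finger_gap: 0.038
```

{"api": "carry_out", "payload": {"series": "0.0023 0.0046 0 0 1; 0.0027 0.0044 0 0 1; 0 0 0 0 1"}}

```text
time: 12.12
ee_pos: [0.5425, 0.1135, 0.0805]
ee_rot: [-0.5, 0.501, 0.5, 0.5]
force: [0.1, 0.4, 0.0]
finger_gap: 0.002
```

{"api": "carry_out", "payload": {"series": "-0.03 0 0 0 1; -0.03 0 0 0 1; -0.02 0.03 0 0 1; 0 0 0.06 0 0.1; 0 0 0 0 0.1"}}

```text
time: 12.75
ee_pos: [0.5129, 0.1764, 0.1612]
ee_rot: [-0.501, 0.499, 0.501, 0.5]
force: [0.7, -0.6, -0.6]
finger_gap: 0.419
```

```bash
python3 - <<'E'
from h import *
import cv2
st()
a=capture("scene")[:,:,::-1]
cv2.imwrite("pics/s11.png",a)
cv2.imwrite("pics/s11z.png",cv2.resize(a[100:240,240:390],None,fx=5,fy=4.28,interpolation=cv2.INTER_CUBIC) if 0 else cv2.resize(a[110:250,240:390],None,fx=4.2,fy=4.2,interpolation=cv2.INTER_CUBIC))
E
```

```text
t 12.75 p [0.5129 0.1764 0.1612] F [ 0.68 -0.64 -0.63] gap 0.419 q [0.33 0.06 0.08 1.59 0.   0.33]
[[ 4.0e-04 -1.0e+00 -2.6e-03]
 [ 4.0e-04 -2.6e-03  1.0e+00]
 [-1.0e+00 -4.0e-04  4.0e-04]]
```

View pics/s11z.png

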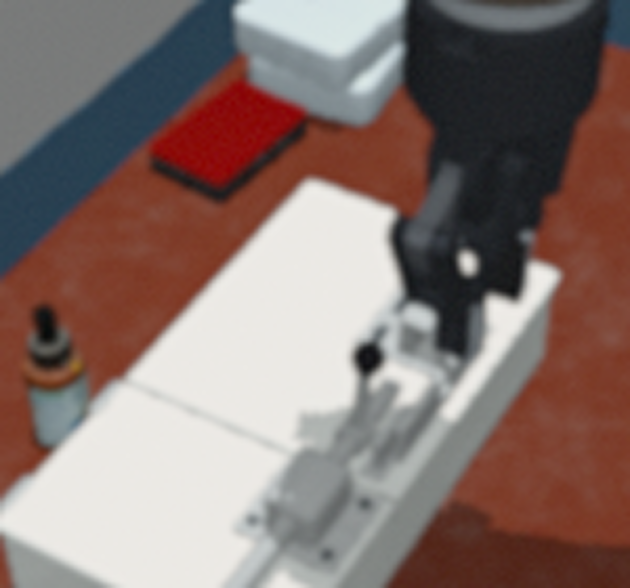

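```bash
python3 - <<'E'
from h import *
print(at("scene",327.6,195,.144),at("scene",327.9,195,.144))
for z in(.165,.18,.19,.2,.21):print(z,proj("scene",[.513,.197,z]))
for x in(.502,.524):print(proj("scene",[x,.197,.165]))
E
```

```text
[0.57059022 0.17011337 0.144     ] [0.57007787 0.16981491 0.144     ]
0.165 (np.float64(347.7580245302934), np.float64(207.28745475560058))
0.18 (np.float64(348.162068084759), np.float64(201.70141158673198))
0.19 (np.float64(348.4381288217066), np.float64(197.88477554149415))
0.2 (np.float64(348.7197366870628), np.float64(193.99144850982444))
0.21 (np.float64(349.00706057258304), np.float64(190.01909550425214))
(np.float64(353.0905244029604), np.float64(209.5137425628233))
(np.float64(342.4838368013516), np.float64(205.08551193059785))
```

{"api": "carry_out", "payload": {"series": "0 -0.028 -0.003 0 0.1; 0 -0.028 -0.003 0 0.1; 0.02 0 0 0 0.1; 0.02 0 0 0 0.1; 0.02 0 0 0 0.1; 0.012 0 0 0 0.1; 0.006 0 0 0 0.1; 0 0 0 0 0.1"}}

```text
time: 13.8
ee_pos: [0.5692, 0.1676, 0.0832]
ee_rot: [-0.5, 0.5, 0.5, 0.5]
force: [-0.1, 0.5, -0.3]
finger_gap: 0.453
```

```bash
python3 - <<'E'
from h import *
import cv2
st()
a=capture("scene")[:,:,::-1]
cv2.imwrite("pics/s12z.png",cv2.resize(a[120:220,280:380],None,fx=6,fy=6,interpolation=cv2.INTER_CUBIC))
E
```

```text
t 13.8 p [0.5692 0.1676 0.0832] F [-0.07  0.52 -0.29] gap 0.453 q [ 0.29  0.18  0.06  1.45 -0.    0.29]
[[-1.e-04 -1.e+00  7.e-04]
 [-1.e-04  7.e-04  1.e+00]
 [-1.e+00  1.e-04 -1.e-04]]
```

View pics/s12z.png

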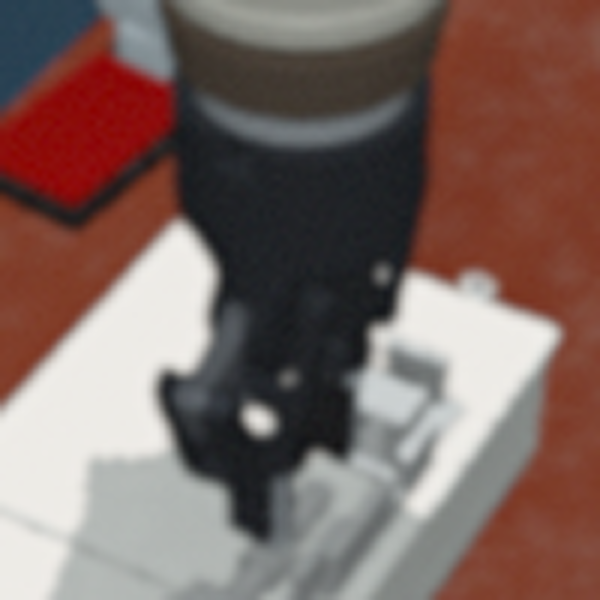

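{"api": "carry_out", "payload": {"series": "0.003 0 0.003 0 0.1; 0 0 0 0 0.5; 0 0 0 0 0.6; 0 0 0 0 1; 0 0 0 0 1; 0 0 0 0 1"}}

```text
time: 14.6
ee_pos: [0.5692, 0.1711, 0.0805]
ee_rot: [-0.5, 0.5, 0.5, 0.5]
force: [-1.1, 3.5, 4.1]
finger_gap: 0.179
```

```bash
python3 - <<'E'
from h import *
import cv2
st()
a=capture("scene")[:,:,::-1]
cv2.imwrite("pics/s13z.png",cv2.resize(a[120:220,280:380],None,fx=6,fy=6,interpolation=cv2.INTER_CUBIC))
E
```

```text
t 14.6 p [0.5692 0.1711 0.0805] F [-1.06  3.52  4.05] gap 0.179 q [0.29 0.18 0.06 1.45 0.   0.29]
[[ 4.e-04 -1.e+00  3.e-04]
 [ 4.e-04  3.e-04  1.e+00]
 [-1.e+00 -4.e-04  4.e-04]]
```

View pics/s13z.png

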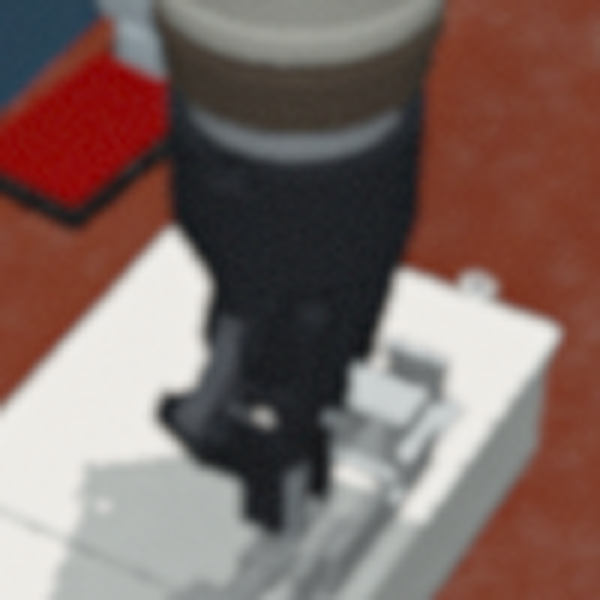

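{"api": "carry_out", "payload": {"series": "0 0 -0.004 0 1; 0 0 -0.006 0 1; 0 0 -0.006 0 1; 0 0 -0.006 0 1; 0 0 -0.006 0 1; 0 0 -0.006 0 1; 0 0 -0.005 0 1; 0 0 0 0 1"}}

```text
time: 15.65
ee_pos: [0.5693, 0.131, 0.0804]
ee_rot: [-0.5, 0.5, 0.499, 0.5]
force: [-0.6, 2.5, 5.4]
finger_gap: 0.174
```

{"api": "carry_out", "payload": {"series": "0 0 -0.004 0 1; 0 0 -0.003 0 1; 0 0 -0.002 0 1; 0 0 -0.001 0 1; 0 0 0 0 1"}}

```text
time: 16.27
ee_pos: [0.5693, 0.1215, 0.0805]
ee_rot: [-0.5, 0.5, 0.5, 0.5]
force: [-0.9, 3.8, 6.4]
finger_gap: 0.174
```

```bash
python3 - <<'E'
import numpy as np
th=np.concatenate([np.linspace(.11,.7,8),np.linspace(.7,1.571,11)[1:]])
x=58*np.sin(th);z=58*np.cos(th)
for i in range(len(th)-1):print(round(th[i+1],2),"tx %.1f ty %.1f"%(z[i]-z[i+1],x[i+1]-x[i]))
E
```

```text
0.19 tx 0.7 ty 4.8
0.28 tx 1.1 ty 4.8
0.36 tx 1.5 ty 4.6
0.45 tx 1.9 ty 4.5
0.53 tx 2.3 ty 4.3
0.62 tx 2.7 ty 4.1
0.7 tx 3.0 ty 3.9
0.79 tx 3.4 ty 3.7
0.87 tx 3.7 ty 3.4
0.96 tx 4.0 ty 3.1
1.05 tx 4.3 ty 2.7
1.14 tx 4.5 ty 2.3
1.22 tx 4.7 ty 1.9
1.31 tx 4.8 ty 1.5
1.4 tx 4.9 ty 1.1
1.48 tx 5.0 ty 0.7
1.57 tx 5.0 ty 0.2
```

{"api": "carry_out", "payload": {"series": "0.0008 0.0049 0 0 1; 0.0012 0.0048 0 0 1; 0 0 0 0 1"}}

```text
time: 16.65
ee_pos: [0.5597, 0.1215, 0.0785]
ee_rot: [-0.5, 0.5, 0.5, 0.5]
force: [1.0, 3.3, 4.4]
finger_gap: 0.175
```

{"api": "carry_out", "payload": {"series": "0.0015 0.0046 0 0 1; 0.0019 0.0045 0 0 1; 0.0023 0.0043 0 0 1; 0 0 0 0 1"}}

```text
time: 17.15
ee_pos: [0.5462, 0.1218, 0.0737]
ee_rot: [-0.5, 0.5, 0.5, 0.501]
force: [-1.7, 3.2, 11.2]
finger_gap: 0.167
```

{"api": "carry_out", "payload": {"series": "0.0027 0.0041 0 0 1; 0.003 0.0039 0 0 1; 0 0 0 0 1"}}

```text
time: 17.52
ee_pos: [0.5372, 0.1212, 0.0658]
ee_rot: [-0.5, 0.501, 0.5, 0.499]
force: [-0.5, -0.1, 0.4]
finger_gap: 0.004
```

{"api": "carry_out", "payload": {"series": "-0.03 0 0 0 1; -0.03 0 0 0 1; -0.02 0.03 0 0 1; 0 0 0.06 0 0.1; 0 0 0 0 0.1"}}

```text
time: 18.15
ee_pos: [0.5077, 0.1842, 0.1464]
ee_rot: [-0.501, 0.5, 0.501, 0.499]
force: [-0.0, -0.6, 0.5]
finger_gap: 0.42
```

```bash
python3 - <<'E'
from h import *
import cv2
st()
a=capture("scene")[:,:,::-1]
cv2.imwrite("pics/s14.png",a)
cv2.imwrite("pics/s14z.png",cv2.resize(a[110:250,240:390],None,fx=4.2,fy=4.2,interpolation=cv2.INTER_CUBIC))
E
```

```text
t 18.15 p [0.5077 0.1842 0.1464] F [-0.04 -0.63  0.5 ] gap 0.42 q [0.35 0.05 0.04 1.56 0.   0.35]
[[-5.0e-04 -1.0e+00 -2.5e-03]
 [-1.0e-04 -2.5e-03  1.0e+00]
 [-1.0e+00  5.0e-04 -1.0e-04]]
```

View pics/s14z.png

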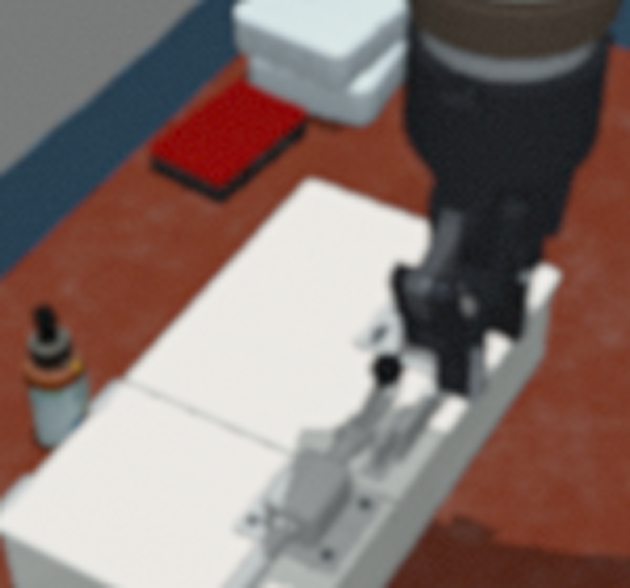

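```bash
python3 - <<'E'
from h import *
import cv2
from scipy.optimize import minimize
f=lambda p:np.sum((np.array(proj("scene",[.576-.058*np.sin(p[0]),p[1],.086+.058*np.cos(p[0])]))-[331.9,198.1])**2)
r=minimize(f,[.3,.17]);print(r.x,r.fun)
a=cv2.imread("pics/s14.png")
b=cv2.resize(a[160:215,325:375],None,fx=11,fy=11,interpolation=cv2.INTER_CUBIC)
b=cv2.convertScaleAbs(b,alpha=2,beta=30)
cv2.imwrite("pics/s14f.png",b)
E
```

```text
[0.2773989  0.17138233] 9.138913068179563e-12
```

View pics/s14f.png

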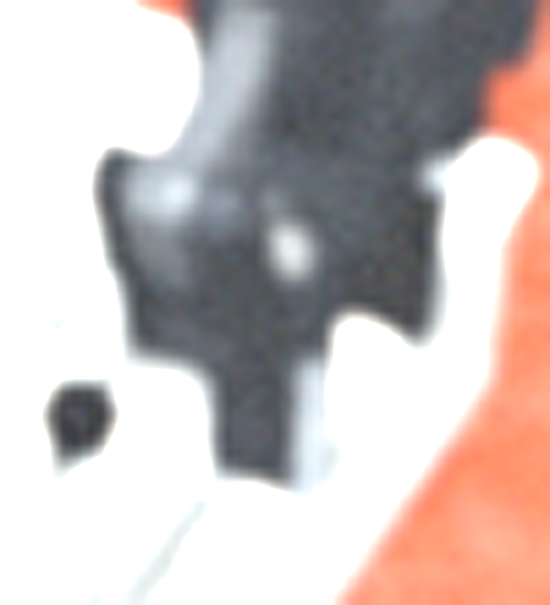

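```bash
python3 - <<'E'
from h import *
from scipy.optimize import least_squares
for x,uv in((.497,(351.8,204.5)),(.519,(344.5,203.2)),(.497,(354.5,204.1)),(.508,(348.5,204))):
    r=least_squares(lambda p:np.array(proj("scene",[x,p[0],p[1]]))-uv,[.2,.17]);print(x,uv,r.x)
E
```

```text
0.497 (351.8, 204.5) [0.21622231 0.19902057]
0.519 (344.5, 203.2) [0.19941154 0.17501852]
0.497 (354.5, 204.1) [0.2044684  0.18915953]
0.508 (348.5, 204) [0.20586067 0.18477532]
```

```bash
python3 - <<'E'
from h import *
import cv2
a=cv2.imread("pics/s13z.png")
b=a[380:560,180:380]  # 200x180 of 6x
b=cv2.resize(b,None,fx=3.5,fy=3.2,interpolation=cv2.INTER_CUBIC)
cv2.imwrite("pics/s13f.png",cv2.convertScaleAbs(b,alpha=2.2,beta=25))
E
```

```text
(no output)
```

View pics/s13f.png

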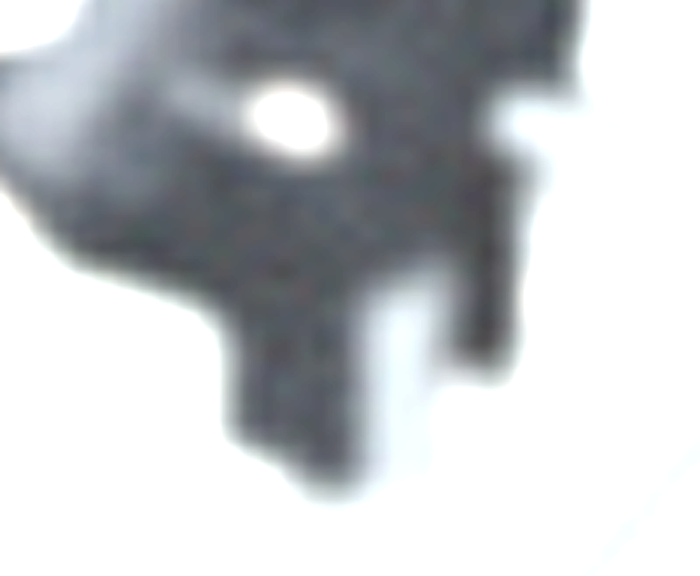

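```bash
python3 - <<'E'
from h import *
from scipy.optimize import least_squares
for y in(.177,.179,.181):
    r=least_squares(lambda p:np.array(proj("scene",[p[0]-.011,y,p[1]]))-(330.95,207.8),[.57,.12]);print("pad",y,r.x)
for y in(.19,.195,.2):
    r=least_squares(lambda p:np.array(proj("scene",[p[0],y,p[1]]))-(323.8,207.55),[.57,.12]);print("finger outer",y,r.x)
E
```

```text
pad 0.177 [0.56964809 0.11963597]
pad 0.179 [0.56858684 0.12210587]
pad 0.181 [0.56752559 0.12457578]
finger outer 0.19 [0.56771793 0.12763892]
finger outer 0.195 [0.56489073 0.13390146]
finger outer 0.2 [0.56206354 0.14016399]
```

{"api": "carry_out", "payload": {"series": "0 -0.026 -0.006 0 0.1; 0 -0.026 -0.005 0 0.1; 0.02 0 0 0 0.1; 0.02 0 0 0 0.1; 0.015 0 0 0 0.1; 0.01 0 0 0 0.1; 0.002 0 0 0 0.1; 0 0 0 0 0.1"}}

```text
time: 19.2
ee_pos: [0.5603, 0.1709, 0.0803]
ee_rot: [-0.5, 0.5, 0.5, 0.5]
force: [-0.2, -0.1, 0.2]
finger_gap: 0.45
```

{"api": "carry_out", "payload": {"series": "0 0 0 0 0.5; 0 0 0 0 0.6; 0 0 0 0 1; 0 0 0 0 1; 0 0 0 0 1"}}

```text
time: 19.82
ee_pos: [0.5604, 0.1713, 0.0806]
ee_rot: [-0.5, 0.5, 0.5, 0.501]
force: [-1.0, 2.6, 6.2]
finger_gap: 0.173
```

```bash
python3 - <<'E'
from h import *
import cv2
print(env.sense()["torque"])
a=capture("scene")[:,:,::-1]
cv2.imwrite("pics/s15.png",a)
cv2.imwrite("pics/s15z.png",cv2.convertScaleAbs(cv2.resize(a[160:230,290:360],None,fx=8,fy=8,interpolation=cv2.INTER_CUBIC),alpha=1.7,beta=20))
E
```

```text
[ 0.50613959  0.22349451 -0.03707843]
```

View pics/s15z.png

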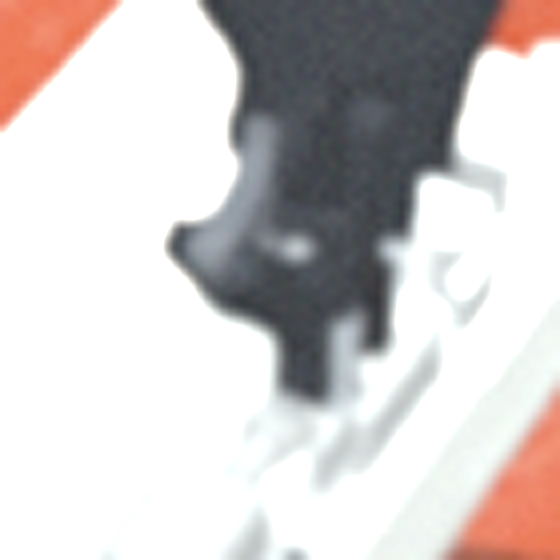

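{"api": "carry_out", "payload": {"series": "-0.001 0 0 0 1; 0 0 0 0 1"}}

```text
time: 20.12
ee_pos: [0.5601, 0.1711, 0.0807]
ee_rot: [-0.5, 0.5, 0.5, 0.5]
force: [0.7, 3.6, 1.0]
finger_gap: 0.174
```

{"api": "carry_out", "payload": {"series": "-0.001 0 0 0 1; 0 0 0 0 1"}}

```text
time: 20.38
ee_pos: [0.5599, 0.1708, 0.0808]
ee_rot: [-0.5, 0.501, 0.5, 0.5]
force: [3.2, 3.1, -7.8]
finger_gap: 0.174
```

{"api": "carry_out", "payload": {"series": "0.0021 0.0035 0 0 1; 0 0 0 0 1"}}

```text
time: 20.62
ee_pos: [0.5564, 0.1708, 0.0796]
ee_rot: [-0.5, 0.5, 0.5, 0.5]
force: [3.2, 2.5, -5.5]
finger_gap: 0.169
```

{"api": "carry_out", "payload": {"series": "0.0012 0.0035 0 0 1; 0 0 0 0 1"}}

```text
time: 20.88
ee_pos: [0.5534, 0.1708, 0.0783]
ee_rot: [-0.5, 0.5, 0.5, 0.5]
force: [5.1, 2.8, -7.5]
finger_gap: 0.174
```

{"api": "carry_out", "payload": {"series": "0.003 0.0048 0 0 1; 0 0 0 0 1"}}

```text
time: 21.12
ee_pos: [0.5484, 0.1708, 0.076]
ee_rot: [-0.5, 0.5, 0.5, 0.5]
force: [2.0, 2.9, -0.1]
finger_gap: 0.173
```

{"api": "carry_out", "payload": {"series": "0.003 0.0046 0 0 1; 0 0 0 0 1"}}

```text
time: 21.38
ee_pos: [0.5431, 0.1709, 0.0733]
ee_rot: [-0.5, 0.5, 0.5, 0.5]
force: [-1.2, 1.9, 4.5]
finger_gap: 0.173
```

{"api": "carry_out", "payload": {"series": "0.0027 0.0049 0 0 1; 0 0 0 0 1"}}

```text
time: 21.62
ee_pos: [0.538, 0.171, 0.0704]
ee_rot: [-0.499, 0.5, 0.5, 0.5]
force: [-3.0, 2.0, 6.8]
finger_gap: 0.168
```

```bash
python3 - <<'E'
from h import *
import cv2
a=capture("scene")[:,:,::-1]
cv2.imwrite("pics/s16.png",a)
cv2.imwrite("pics/s16z.png",cv2.resize(a[150:240,290:380],None,fx=6.5,fy=6.5,interpolation=cv2.INTER_CUBIC))
E
```

```text
(no output)
```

View pics/s16z.png

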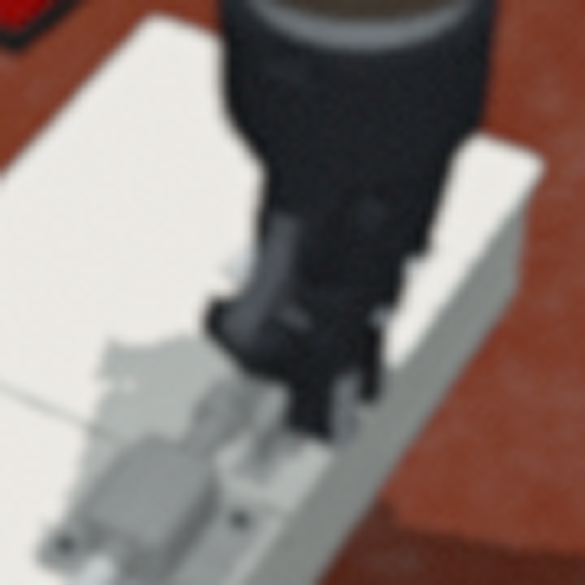

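{"api": "carry_out", "payload": {"series": "-0.0008 0.0005 -0.004 0 1; 0 0 -0.006 0 1; 0 0 -0.006 0 1; 0 0 -0.006 0 1; 0 0 -0.006 0 1; 0 0 -0.006 0 1; 0 0 -0.005 0 1; 0 0 0 0 1"}}

```text
time: 22.68
ee_pos: [0.5382, 0.1313, 0.0707]
ee_rot: [-0.5, 0.5, 0.5, 0.5]
force: [-1.2, 2.2, 4.2]
finger_gap: 0.168
```

{"api": "carry_out", "payload": {"series": "-0.0004 0.0003 -0.004 0 1; 0 0 -0.003 0 1; 0 0 -0.002 0 1; 0 0 -0.0015 0 1; 0 0 0 0 1"}}

```text
time: 23.3
ee_pos: [0.5382, 0.1213, 0.0707]
ee_rot: [-0.5, 0.5, 0.5, 0.5]
force: [3.0, 3.8, -0.7]
finger_gap: 0.175
```

{"api": "carry_out", "payload": {"series": "0 0 -0.001 0 1; 0 0 -0.001 0 1; 0 0 0 0 1"}}

```text
time: 23.68
ee_pos: [0.5382, 0.1194, 0.0707]
ee_rot: [-0.5, 0.5, 0.5, 0.5]
force: [3.2, 4.1, -0.4]
finger_gap: 0.17
```

{"api": "carry_out", "payload": {"series": "0 0 -0.001 0 1; 0 0 0 0 1"}}

```text
time: 23.92
ee_pos: [0.5382, 0.1185, 0.0707]
ee_rot: [-0.5, 0.5, 0.5, 0.5]
force: [3.4, 4.5, -0.2]
finger_gap: 0.171
```

{"api": "carry_out", "payload": {"series": "0 0 -0.001 0 1; 0 0 0 0 1"}}

```text
time: 24.18
ee_pos: [0.5382, 0.1175, 0.0707]
ee_rot: [-0.5, 0.5, 0.5, 0.5]
force: [3.1, 3.8, -0.6]
finger_gap: 0.173
```

{"api": "carry_out", "payload": {"series": "0 0 -0.0008 0 1; 0 0 0 0 1"}}

```text
time: 24.42
ee_pos: [0.5382, 0.1168, 0.0707]
ee_rot: [-0.5, 0.5, 0.5, 0.5]
force: [2.8, 5.2, -1.5]
finger_gap: 0.171
```

{"api": "carry_out", "payload": {"series": "0 0 -0.0007 0 1; 0 0 0 0 1"}}

```text
time: 24.68
ee_pos: [0.5382, 0.1164, 0.0708]
ee_rot: [-0.5, 0.5, 0.5, 0.5]
force: [3.4, 6.2, -1.3]
finger_gap: 0.174
```

{"api": "carry_out", "payload": {"series": "0 0 -0.0008 0 1; 0 0 0 0 1"}}

```text
time: 24.92
ee_pos: [0.5382, 0.1159, 0.0707]
ee_rot: [-0.5, 0.5, 0.5, 0.5]
force: [3.0, 9.6, -1.3]
finger_gap: 0.168
```

{"api": "carry_out", "payload": {"series": "0 0 -0.0005 0 1; 0 0 0 0 1"}}

```text
time: 25.18
ee_pos: [0.5382, 0.1156, 0.0707]
ee_rot: [-0.5, 0.499, 0.5, 0.5]
force: [3.3, 9.5, -0.9]
finger_gap: 0.17
```

{"api": "carry_out", "payload": {"series": "0.0028 0.0036 0 0 1; 0 0 0 0 1"}}

```text
time: 25.42
ee_pos: [0.5337, 0.114, 0.0677]
ee_rot: [-0.5, 0.501, 0.5, 0.499]
force: [-1.2, 0.5, -1.5]
finger_gap: -0.002
```

{"api": "carry_out", "payload": {"series": "0.0031 0.0034 0 0 1; 0 0 0 0 1"}}

```text
time: 25.68
ee_pos: [0.5304, 0.1142, 0.0645]
ee_rot: [-0.5, 0.501, 0.5, 0.5]
force: [0.3, 0.0, 0.3]
finger_gap: -0.003
```

{"api": "carry_out", "payload": {"series": "-0.03 0 0 0 1; -0.03 0 0 0 1; -0.02 0.02 0 0 1; 0 0 0.06 0 0.1; 0 0 0 0 0.1"}}

```text
time: 26.3
ee_pos: [0.5108, 0.1771, 0.1451]
ee_rot: [-0.501, 0.499, 0.501, 0.499]
force: [-0.1, -0.9, 0.1]
finger_gap: 0.418
```

```bash
python3 - <<'E'
from h import *
import cv2
st()
a=capture("scene")[:,:,::-1]
cv2.imwrite("pics/s17.png",a)
cv2.imwrite("pics/s17z.png",cv2.convertScaleAbs(cv2.resize(a[165:235,300:370],None,fx=8,fy=8,interpolation=cv2.INTER_CUBIC),alpha=1.3,beta=10))
E
```

```text
t 26.3 p [0.5108 0.1771 0.1451] F [-0.12 -0.88  0.07] gap 0.418 q [0.33 0.05 0.04 1.56 0.   0.33]
[[ 3.0e-04 -1.0e+00 -2.7e-03]
 [ 4.0e-04 -2.7e-03  1.0e+00]
 [-1.0e+00 -3.0e-04  4.0e-04]]
```

View pics/s17z.png

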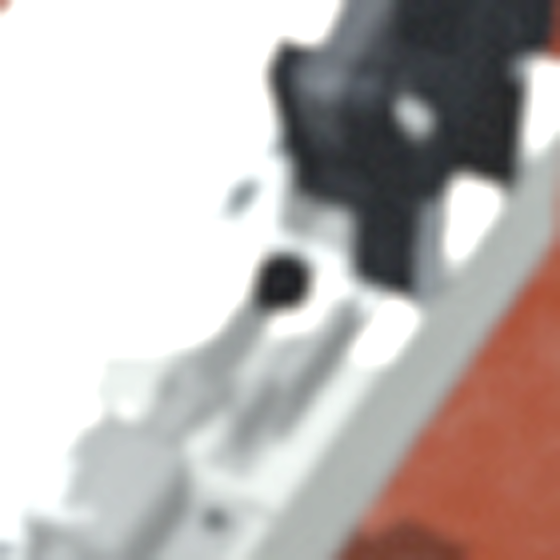

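```bash
python3 - <<'E'
from h import *
from scipy.optimize import minimize
f=lambda p:np.sum((np.array(proj("scene",[.576-.058*np.sin(p[0]),p[1],.086+.058*np.cos(p[0])]))-[335.1,200])**2)
r=minimize(f,[.4,.17]);t=r.x[0];print(r.x,r.fun,.576-.058*np.sin(t),.086+.058*np.cos(t))
E
```

```text
[0.40308197 0.17067933] 8.976145483926943e-12 0.5532492000193965 0.13935167382793695
```

{"api": "carry_out", "payload": {"series": "0 -0.04 -0.003 0 1; 0 -0.039 -0.003 0 1; 0.025 0 0 0 1; 0.025 0 0 0 1; 0.018 0 0 0 1; 0 0 0 0 1"}}

```text
time: 27.1
ee_pos: [0.5891, 0.1677, 0.0757]
ee_rot: [-0.499, 0.501, 0.5, 0.499]
force: [0.6, -0.0, 0.9]
finger_gap: 0.001
```

{"api": "carry_out", "payload": {"series": "0 0.006 0 0 1; 0 0.007 0 0 1; 0 0.007 0 0 1; 0 0.007 0 0 1; 0 0.007 0 0 1; 0 0.003 0 0 1; 0 0 0 0 1"}}

```text
time: 27.98
ee_pos: [0.5527, 0.1686, 0.0772]
ee_rot: [-0.5, 0.5, 0.5, 0.5]
force: [-0.7, -0.4, 1.0]
finger_gap: -0.003
```

```bash
python3 - <<'E'
from h import *
import cv2
a=capture("scene")[:,:,::-1]
cv2.imwrite("pics/s18.png",a)
cv2.imwrite("pics/s18z.png",cv2.convertScaleAbs(cv2.resize(a[165:235,300:370],None,fx=8,fy=8,interpolation=cv2.INTER_CUBIC),alpha=1.3,beta=10))
E
```

```text
(no output)
```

View pics/s18z.png

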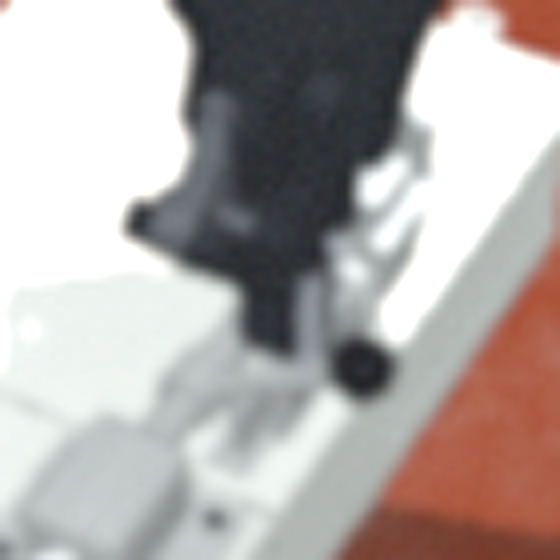

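```bash
python3 - <<'E'
from h import *
from scipy.optimize import minimize
f=lambda p:np.sum((np.array(proj("scene",[.576-.058*np.sin(p[0]),p[1],.086+.058*np.cos(p[0])]))-[345.25,210.9])**2)
r=minimize(f,[.4,.17]);t=r.x[0];print(r.x,r.fun,.576-.058*np.sin(t),.086+.058*np.cos(t))
E
```

```text
[0.92625423 0.17099179] 9.769600858378884e-12 0.5296362513559205 0.12084828276498882
```

{"api": "carry_out", "payload": {"series": "-0.03 0 0 0 0.1; 0 0.012 0.001 0 0.1; 0 0.01 0.001 0 0.1; 0.015 0 0 0 0.1; 0.015 0 0 0 0.1; 0.012 0 0 0 0.1; 0 0 0 0 0.1"}}

```text
time: 28.9
ee_pos: [0.5302, 0.1702, 0.0633]
ee_rot: [-0.499, 0.501, 0.5, 0.499]
force: [-0.4, 0.9, 0.2]
finger_gap: 0.45
```

{"api": "carry_out", "payload": {"series": "0 0 0 0 0.5; 0 0 0 0 0.6; 0 0 0 0 1; 0 0 0 0 1; 0 0 0 0 1"}}

```text
time: 29.52
ee_pos: [0.5311, 0.1709, 0.0654]
ee_rot: [-0.5, 0.5, 0.5, 0.5]
force: [-1.4, 3.5, 2.9]
finger_gap: 0.169
```

{"api": "carry_out", "payload": {"series": "0 0 -0.004 0 1; 0 0 -0.007 0 1; 0 0 -0.007 0 1; 0 0 -0.007 0 1; 0 0 -0.007 0 1; 0 0 -0.007 0 1; 0 0 -0.006 0 1; 0 0 -0.004 0 1"}}

```text
time: 30.52
ee_pos: [0.5309, 0.1213, 0.0651]
ee_rot: [-0.5, 0.5, 0.5, 0.5]
force: [-2.0, 5.2, 2.9]
finger_gap: 0.17
```

{"api": "carry_out", "payload": {"series": "0 0 -0.001 0 1; 0 0 -0.001 0 1; 0 0 0 0 1"}}

```text
time: 30.9
ee_pos: [0.5309, 0.1195, 0.0651]
ee_rot: [-0.5, 0.5, 0.5, 0.5]
force: [-2.1, 5.3, 2.8]
finger_gap: 0.167
```

```bash
python3 - <<'E'
from h import *
import cv2
a=capture("scene")[:,:,::-1]
cv2.imwrite("pics/s19.png",a)
cv2.imwrite("pics/s19z.png",cv2.convertScaleAbs(cv2.resize(a[165:235,300:370],None,fx=8,fy=8,interpolation=cv2.INTER_CUBIC),alpha=1.3,beta=10))
E
```

```text
(no output)
```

View pics/s19z.png

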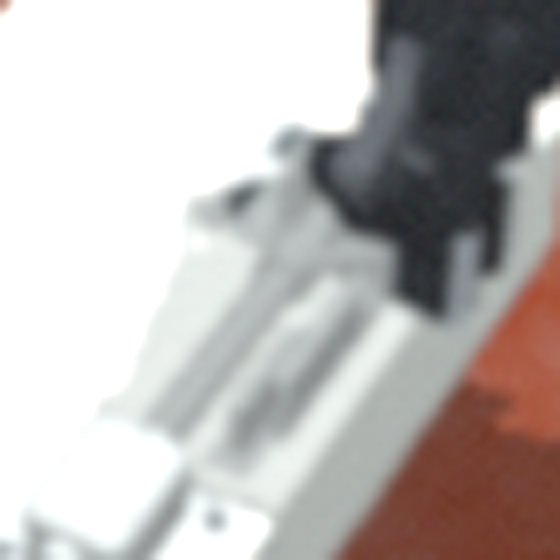

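{"api": "carry_out", "payload": {"series": "0 0 -0.001 0 1; 0 0 -0.001 0 1; 0 0 0 0 1"}}

```text
time: 31.32
ee_pos: [0.5309, 0.1176, 0.0651]
ee_rot: [-0.5, 0.5, 0.5, 0.5]
force: [-1.3, 4.3, 2.5]
finger_gap: 0.173
```

{"api": "carry_out", "payload": {"series": "0 0 -0.0008 0 1; 0 0 0 0 1"}}

```text
time: 31.58
ee_pos: [0.5309, 0.1169, 0.0651]
ee_rot: [-0.5, 0.5, 0.5, 0.5]
force: [-1.5, 4.1, 2.4]
finger_gap: 0.168
```

{"api": "carry_out", "payload": {"series": "0 0 -0.0007 0 1; 0 0 0 0 1"}}

```text
time: 31.82
ee_pos: [0.5309, 0.1164, 0.0651]
ee_rot: [-0.5, 0.5, 0.5, 0.5]
force: [-1.8, 6.8, 2.7]
finger_gap: 0.169
```

{"api": "carry_out", "payload": {"series": "0 0 -0.0008 0 1; 0 0 0 0 1"}}

```text
time: 32.08
ee_pos: [0.5309, 0.1159, 0.0651]
ee_rot: [-0.5, 0.5, 0.5, 0.5]
force: [-2.2, 8.1, 2.6]
finger_gap: 0.17
```

{"api": "carry_out", "payload": {"series": "0 0 -0.0004 0 1; 0 0 0 0 1"}}

```text
time: 32.33
ee_pos: [0.5309, 0.1157, 0.0651]
ee_rot: [-0.5, 0.5, 0.5, 0.5]
force: [-1.7, 8.9, 2.4]
finger_gap: 0.169
```

{"api": "carry_out", "payload": {"series": "0.0038 0.0026 0 0 1; 0 0 0 0 1"}}

```text
time: 32.58
ee_pos: [0.5285, 0.1157, 0.0613]
ee_rot: [-0.5, 0.499, 0.5, 0.5]
force: [-1.1, 8.5, 2.6]
finger_gap: 0.168
```

{"api": "carry_out", "payload": {"series": "0.004 0.0023 0 0 1; 0 0 0 0 1"}}

```text
time: 32.83
ee_pos: [0.5263, 0.1157, 0.0576]
ee_rot: [-0.5, 0.499, 0.5, 0.501]
force: [-1.5, 8.2, 3.6]
finger_gap: 0.169
```

{"api": "carry_out", "payload": {"series": "0.0042 0.002 0 0 1; 0 0 0 0 1"}}

```text
time: 33.08
ee_pos: [0.523, 0.1156, 0.0526]
ee_rot: [-0.499, 0.5, 0.501, 0.5]
force: [-5.6, 8.8, 2.4]
finger_gap: 0.173
```

{"api": "carry_out", "payload": {"series": "0.0043 0.0016 0 0 1; 0 0 0 0 1"}}

```text
time: 33.33
ee_pos: [0.5215, 0.1156, 0.0485]
ee_rot: [-0.5, 0.5, 0.501, 0.5]
force: [-5.1, 8.9, 3.9]
finger_gap: 0.171
```

{"api": "carry_out", "payload": {"series": "0.0044 0.002 0 0 1; 0 0 0 0 1"}}

```text
time: 33.58
ee_pos: [0.5214, 0.1157, 0.0446]
ee_rot: [-0.5, 0.499, 0.5, 0.501]
force: [2.8, 8.1, 1.9]
finger_gap: 0.171
```

```bash
python3 - <<'E'
from h import *
import cv2
a=capture("scene")[:,:,::-1]
cv2.imwrite("pics/s20.png",a)
cv2.imwrite("pics/s20z.png",cv2.convertScaleAbs(cv2.resize(a[165:235,300:370],None,fx=8,fy=8,interpolation=cv2.INTER_CUBIC),alpha=1.3,beta=10))
E
```

```text
(no output)
```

View pics/s20z.png

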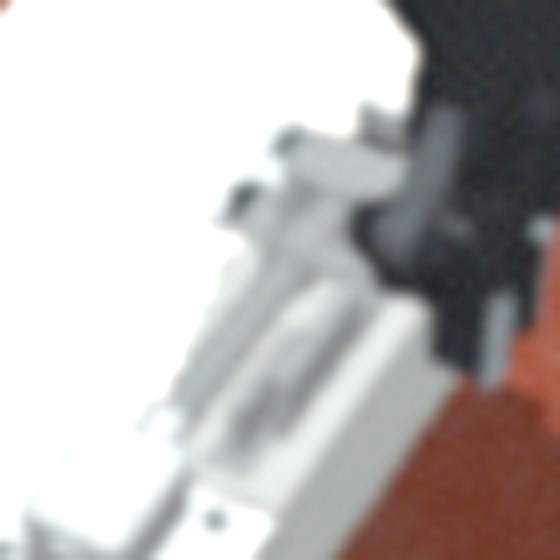

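{"api": "carry_out", "payload": {"series": "0.0046 0.0003 0 0 1; 0 0 0 0 1"}}

```text
time: 33.88
ee_pos: [0.5191, 0.1156, 0.0391]
ee_rot: [-0.499, 0.5, 0.501, 0.5]
force: [-5.5, 9.4, 0.8]
finger_gap: 0.167
```

{"api": "carry_out", "payload": {"series": "0.0048 0.0002 0 0 1; 0 0 0 0 1"}}

```text
time: 34.12
ee_pos: [0.5186, 0.1156, 0.0344]
ee_rot: [-0.499, 0.5, 0.501, 0.499]
force: [-7.6, 9.6, 3.7]
finger_gap: 0.17
```

{"api": "carry_out", "payload": {"series": "0.004 0.001 0 0 1; 0 0 0 0 1"}}

```text
time: 34.38
ee_pos: [0.5189, 0.1156, 0.0308]
ee_rot: [-0.5, 0.5, 0.5, 0.5]
force: [2.1, 9.3, 0.8]
finger_gap: 0.17
```

{"api": "carry_out", "payload": {"series": "0.0015 0 0 0 1; 0 0 0 0 1"}}

```text
time: 34.62
ee_pos: [0.5188, 0.1156, 0.0292]
ee_rot: [-0.5, 0.5, 0.5, 0.5]
force: [-1.5, 7.9, 2.3]
finger_gap: 0.17
```

{"api": "carry_out", "payload": {"series": "0.002 0 0 0 1; 0 0 0 0 1"}}

```text
time: 34.88
ee_pos: [0.5188, 0.1156, 0.0288]
ee_rot: [-0.5, 0.5, 0.5, 0.5]
force: [-9.1, 7.0, 14.9]
finger_gap: 0.168
```

{"api": "carry_out", "payload": {"series": "0.0015 0 0 0 1; 0 0 0 0 1"}}

```text
time: 35.12
ee_pos: [0.5188, 0.1156, 0.0283]
ee_rot: [-0.5, 0.499, 0.5, 0.501]
force: [-10.9, 6.6, 21.0]
finger_gap: 0.168
```

{"api": "carry_out", "payload": {"series": "-0.003 0.0005 0 0 1; 0 0 0.0012 0 1; 0 0 0.0008 0 1; 0 0 0 0 1"}}

```text
time: 35.62
ee_pos: [0.5187, 0.1168, 0.0297]
ee_rot: [-0.5, 0.5, 0.499, 0.5]
force: [-4.1, 4.4, 7.9]
finger_gap: 0.168
```

{"api": "carry_out", "payload": {"series": "0 0 0 0 0.6; 0 0 0 0 0.3; 0 0 0 0 0; 0 0 0 0 0"}}

```text
time: 36.12
ee_pos: [0.5184, 0.1165, 0.0288]
ee_rot: [-0.5, 0.5, 0.5, 0.5]
force: [0.5, -0.4, -0.5]
finger_gap: 0.5
```

{"api": "carry_out", "payload": {"series": "-0.03 0 0 0 0; -0.04 0 0 0 0; 0 0.05 0 0 0; 0 0.05 0 0 0; 0 0.05 0 0 0; 0 0 0 0 0"}}

```text
time: 36.88
ee_pos: [0.3665, 0.1168, 0.0995]
ee_rot: [0.5, -0.5, -0.5, -0.5]
force: [0.3, 0.4, 1.2]
finger_gap: 0.502
```

```bash
python3 - <<'E'
from h import *
import cv2
st()
a=capture("scene")[:,:,::-1]
cv2.imwrite("pics/s21z.png",cv2.resize(a[140:260,230:390],None,fx=4.8,fy=4.8,interpolation=cv2.INTER_CUBIC))
a=capture("top")[140:260,240:420,::-1];cv2.imwrite("pics/t21z.png",cv2.resize(a,None,fx=4.4,fy=4.4,interpolation=2))
E
```

```text
t 36.875 p [0.3665 0.1168 0.0995] F [0.34 0.37 1.22] gap 0.502 q [ 0.31 -0.33 -0.38  1.52 -0.    0.31]
[[ 1.2e-03 -1.0e+00 -4.0e-04]
 [ 2.0e-04 -4.0e-04  1.0e+00]
 [-1.0e+00 -1.2e-03  2.0e-04]]
```

View pics/s21z.png

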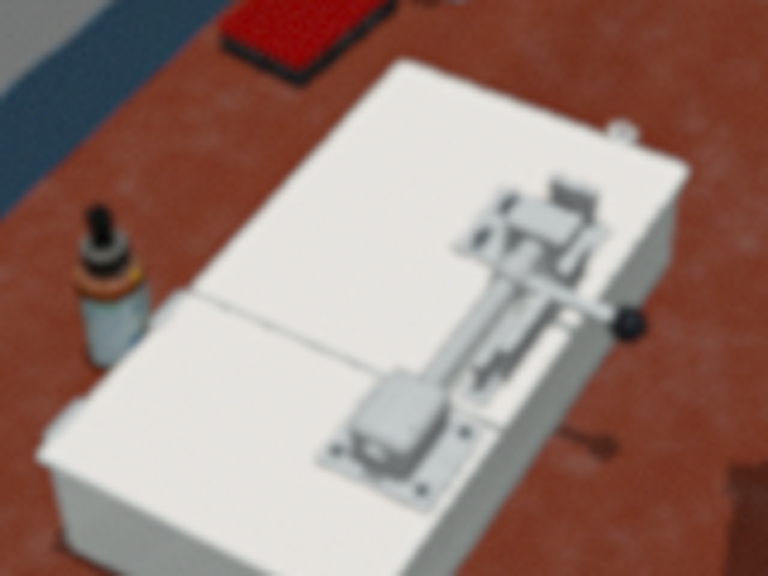

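View pics/t21z.png

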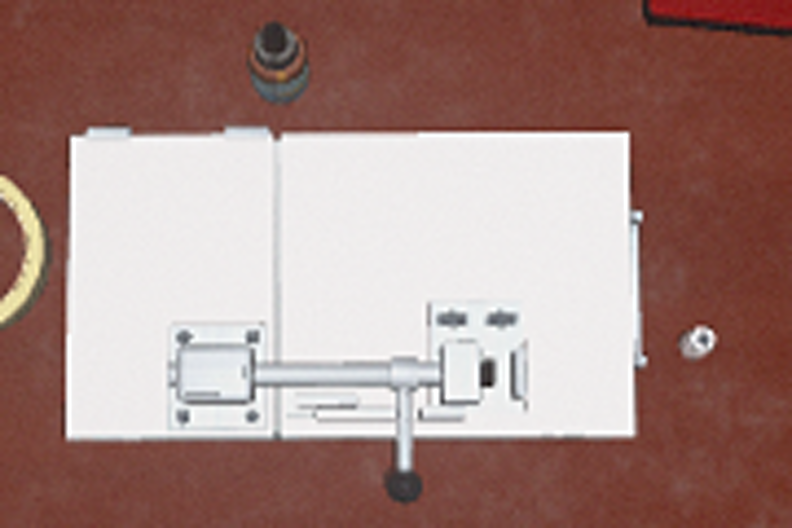

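Top view: the handle lies level towards the front, in the notch (zoom ~(402,412)), with the knob at (403,486), clear of the gripper. The dropper, tape and vial are unmoved. I'll check the knob height from both views, then hand in.

```bash
python3 - <<'E'
from h import *
print(at("scene",230+628/4.8,140+324/4.8,.086).round(4),at("top",240+403/4.4,140+486/4.4,.086).round(4),"expected x .518 y ~.117")
env.job_done()
E
```

```text
[0.5189 0.1172 0.086 ] [0.5179 0.1186 0.086 ] expected x .518 y ~.117
the job is handed in; nothing more can be done
```

The box is locked: the bolt is across by about 53 mm, the handle is level in the keeper's notch, and the gripper is open and clear of it. I handed the job in at about 37 s.

- **Final check:** at the knob's fully-down height, both cameras put it at about (0.518, 0.118). That agrees with the expected fully-down position. The notch held the bolt when I let go.
- **Force on the cushion:** I pressed on in steps of 1 mm or less. The highest force along the bolt at the ends of the moves was 11 N. Less the roughly 4.5 N of spring and friction, that leaves about 6 N on the cushion, well under the 15 N limit. Forces between readings were not seen.
- **Other objects:** the dropper bottle and vial show no movement between the first and last pictures. Of the tape, the close-up showed only one edge, and that had not moved.

What went wrong on the way:
- **First grasp missed:** the fingertips appeared in the pictures about 35–43 mm higher than the reported tool position, so the first pinch closed above the knob. I corrected for this by eye.
- **Knob slipped three times:** while I was turning the handle, the knob came out of the grip and the spring drew the bolt back. Two of those times the nose was already against the cushion.
- **What worked:** I pushed the handle to about 0.93 rad with the fingers shut, gripped it again, then slid the bolt across and turned the handle down in one hold.

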